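# Unload the blast cabinet's pass box

## Task

Some blasted steel hubs are waiting in the pass box of the blast cabinet. Make sure by touch that the inner gate is fully down, by pressing on its handle until it stops, and only then slide the clear hatch fully open, stand every hub upright in the parts tray and slide the hatch fully shut again, with the gate left shut throughout. Also turn the cycle counter's reset knob back to its zero stop, and leave the mallet, wrench and oil can where they are.

Things in the scene. Friction and masses are not known exactly. Their poses are not given: they have to be found in the camera images.
- passbox: fixed grey pass box. Origin: chamber centre at bench level; x: the way the hatch opens, y: towards gate and tunnel. Chamber 230 x 230 mm inside, floor 12 mm, tops of the 6 mm walls 80 mm above the bench. A lip 8 mm high on the floor rings the centred 160 x 160 mm area where the hubs stand. Tunnel (242 wide, 84 high) from y = 149 mm on; two hatch rails, 80 mm high, reach x = 366 mm.
- gate_top (a point): centre of the top of the inner gate's black handle (70 mm along the box's x, 22 mm along y, 20 mm high). The gate is an upright steel plate between chamber and tunnel, 135 mm from the chamber centre along box +y; it slides straight up and down and stays where left. Shut, this point is 104 mm above the bench. It goes down with 2 to 5 N to a firm stop.
- gate (a joint): height of the inner gate above fully shut, m: 0 shut, up to 0.05 raised. It often starts a few mm to 25 mm up, so little that it may look shut; press at about 5 to 10 N to be sure.
- hatch_grip (a point): middle of the upright black fin on the hatch, 102 mm above the bench. The fin is 14 mm thick along the box's x, 70 mm long along y, stands from 88 to 116 mm above the bench, 90 mm from the hatch's centre on its -x side (towards the robot). Moves with the hatch.
- hatch (a joint): how far the outer hatch is slid open, m: 0 shut, 0.23 fully open, along the box's +x. The hatch is a clear 246 x 236 x 6 mm plate with an aluminium frame lying on the box, plate top 88 mm above the bench. It needs about 2 to 5 N and stays where it is left.
- hub0_center (a point): centre (half-way up) of a loose steel hub, 65 mm tall, 0.3 kg: a flange 50 mm across and 12 mm thick at the bottom, a plain round neck 28 mm across above it. Its z axis runs from flange to neck. Stands upright in the chamber at the start, or is absent (2 to 4 hubs are there).
- hub1_center (a point): centre (half-way up) of a loose steel hub, 65 mm tall, 0.3 kg: a flange 50 mm across and 12 mm thick at the bottom, a plain round neck 28 mm across above it. Its z axis runs from flange to neck. Stands upright in the chamber at the start, or is absent (2 to 4 hubs are there).
- hub2_center (a point): centre (half-way up) of a loose steel hub, 65 mm tall, 0.3 kg: a flange 50 mm across and 12 mm thick at the bottom, a plain round neck 28 mm across above it. Its z axis runs from flange to neck. Stands upright in the chamber at the start, or is absent (2 to 4 hubs are there).
- hub3_center (a point): centre (half-way up) of a loose steel hub, 65 mm tall, 0.3 kg: a flange 50 mm across and 12 mm thick at the bottom, a plain round neck 28 mm across above it. Its z axis runs from flange to neck. Stands upright in the chamber at the start, or is absent (2 to 4 hubs are there).
- tray: square aluminium parts tray fixed on the bench, 190 x 190 mm outside, 20 mm high, walls 4 mm, floor 4 mm thick. Origin: centre of its underside, at bench level; x and y along its sides. Empty at the start.
- reset_knob_grip (a point): point on the reset knob's axis at grip height, 82 mm above the bench; turns with the knob. The knob sits on the cycle counter, a fixed grey box 80 x 80 x 45 mm. Its upright black bar is 38 mm long along this point's x, 14 mm thick along its y, from 59 to 89 mm above the bench, over a disc 40 mm across. A white line on the bar points to -x.
- reset_knob (a joint): angle of the reset knob, rad: 0 at its zero stop, where the white line points to the long mark on the scale; up to 2.9. It grows clockwise seen from above, so it is reset by turning anticlockwise. Light friction (0.03 N m), stays where it is left.
- mallet: bystander: pale-headed mallet with a wooden handle lying flat, 265 mm long, head 68 mm across and 110 mm long. Origin underneath, 140 mm from the handle's end. Leave it alone.
- wrench: bystander: steel wrench lying flat, 180 mm long, 8 mm high. Origin underneath its middle. Leave it alone.
- oilcan: bystander: small round steel oil can, 56 mm across, 120 mm tall, standing. Origin underneath its centre. Leave it alone.
Mind the look-alikes: they are no part of the job. What is shaped like the part that bears reset_knob_grip but blue, pink or red is not meant.

How it is judged:
By the outcome, as a careful person would: the job done as asked, in the order asked, and still so for the second after the job is handed in, with the robot touching nothing.
Of hub0, hub1, hub2, hub3 only 2 to 4 are there at a start; the rules pass over those that are not, and their reading is None.
At some moment in a run one of hub0, hub1, hub2, hub3 may be knocked a few centimetres aside while the robot is not near it.
It also fails if it takes over 210 s, if anything falls off the work surface, if the arm or the gripper's body presses on something with over 40 N, if the wrist force passes 120 N, or if a joint passes its speed limit or range.

## Robot

A 6-joint arm with a two-finger parallel gripper is mounted at the origin on the work surface. World frame = base frame: x ahead of the robot, y to its left, z up, the work surface at z = 0. Lengths are in m, angles in rad, forces in N, time in s.
With the tool pointing down it reaches from about 0.425 to 0.95 m from the base axis. Payload 3.5 kg.
Tool frame: the origin (TCP) lies on the centre line of the jaws, within the pads' length; the fingertips stand 25 mm ahead of it and the grasp point (between the pads) lies 6 mm ahead of it; y points along the fingers, z is the direction in which the jaws open and shut, and the axes are right-handed (so a half turn about y gives the same grasp; the last joint's range is limited). The gripper opens to 85 mm and grips with 20 to 120 N. Pads are 22 mm wide; open, the fingers measure 114 mm over their backs; the gripper's body (76 mm by 85 mm) begins 54 mm behind the grasp point. The pads swing forward as they close: fully open they stand 13 mm farther back than shut.
Start: joints at [1.006, 0.286, 1.577, -0, 1.279, -0.15], TCP at [0.272, 0.618, 0.256] pointing down, gripper open.
Joint ranges: [-2.77, 2.77], [-0.9, 2.22], [0.21, 2.48], [-1.53, 4.67], [0.24, 2.81], [-2.84, 2.84]. Speed limits (rad/s): [2.79, 2.79, 3.14, 3.14, 3.14, 3.14].

## Interface

Orientations are given as a unit quaternion [x, y, z, w].
In Python, from plant import ctrl gives the robot as it stands.
- The arm moves only by the tool arm_command, never from a script. Its argument "steps" is a list of rows, each an object with "hand": the opening, from 0 (shut) to 1 (fully open); "travel": the shift along the tool's x, y, z in units of 0.3 m (1.0 is 0.3 m), a list of three; "rotation": the turn, a rotation vector about the tool's x, y, z in units of 30 degrees (1.0 is 30 degrees), a list of three. A call has 1 to 20 rows; each row shifts and turns the pose as measured when the row begins, along the tool's axes as they then stand; what a row does not reach is not made up. A row lasts 1/8 s, in which the tool goes at most 62.5 mm and 10.7 degrees, less where a joint would pass 70% of its speed; a pose out of reach is approached as far as the arm can. A call with a number of a shift or a turn outside -1 to 1 is refused whole. A call with a gripper value outside its range is refused whole. The fingers move at their own pace and stop on an object; "grip_force" is the grip in N (left out, the last holds). Time passes only in rows, so rows that do not move let the fingers close. It gives the time, the measured TCP pose, the force and the opening at its end, in the units of the state.
- ctrl.get_state(): the state, without advancing time (a new reading comes with each control period).
- ctrl.read_camera(name): name is "scene" or "top" or "wrist"; returns (picture, depth): 400x640x3 uint8, blue, green, red; 400x640 float32, m along the optical axis (not along the pixel's ray), 0 where there is no reading.
- ctrl.camera_params(name): a dict with "fx", "fy", "cx", "cy" (pixels), "extrinsics" (4x4, takes a point from camera to world coordinates); the wrist camera has in their place "tool_from_camera" (4x4, takes a point from camera to tool coordinates, whose origin is the TCP and whose axes are the tool frame's). Camera axes: x right, y down, z forward; pixel columns grow to the right and rows downward; lengths in m; the calibration is good to about 2 mm. A picture is of the moment at which its call begins: read the wrist's pose just before it. camera_params takes no time and is no camera call.
- ctrl.sign_off(): hands the job in, once; it reports no verdict.
Trained networks look in the newest picture that a camera, given by its name, has taken for a name from the list of things; names that differ only in an ending like _2 or _b are one class to them, and where a whole thing is asked for, a point or a joint stands for the part that bears it (a point fixed in the world has none). Each returns a list of dicts, best first, with "score" (0 to 1); they miss things now and then, are a little off and sometimes report something else, mostly with a low value. They report only what shows in the picture. A call takes as long as a camera call. They do not tell look-alikes from the thing itself.
- ctrl.masks_of(camera, thing): "region" (400x640 bool, what is visible of it) and "at" ([column, row] in pixels, amid what is visible of it).
The state is a dict: "time": time; "qpos": joint angles; "dq": joint speeds; "joint_efforts": joint torques, N m; "eef_pos": TCP position; "tcp_rot": TCP orientation; "contact_force": force on the tool from outside, world axes, zero at the start; "wrist_torque": the same for the moment, N m; "opening": opening from 0.0 (shut) to 1.0 (fully open).
Only numpy, scipy, OpenCV 4.12 (cv2) and the standard library are available. Lean on these libraries where they do the work, as an engineer would, in place of code of your own. Each camera call takes 0.05 s, during which the arm holds its last target.

## Working session

There is one attempt and no reset: what is moved stays moved. The work goes in short steps, Python scripts to look and compute and a tool call to move; the robot and the scene stay as the last step left them, time stands still between calls to the robot, and variables do not carry over. Pictures are saved under pics/ and viewed, and the job is handed in when it is done.

Besides the shell and the picture viewer there is one more tool, called after ">>>" as name([rows], argument=value, ...), one row to a line, values as JSON. arm_command: Moves the arm, as the interface text tells. Shifts and turns lie within -1 to 1; 1 stands for 0.3 m of shift or 30 degrees of turn. Its arguments: {"type":"object","properties":{"steps":{"type":"array","items":{"type":"object","properties":{"hand":{"type":"number"},"travel":{"type":"array","items":{"type":"number","minimum":-1,"maximum":1}},"rotation":{"type":"array","items":{"type":"number","minimum":-1,"maximum":1}}}}},"grip_force":{"type":"number"}},"required":["steps"]}

```bash
ls; mkdir -p pics; cat > h.py <<'E'
import numpy as np, cv2
from plant import ctrl
from scipy.spatial.transform import Rotation as R
def cam(n):
    s=ctrl.get_state(); im,d=ctrl.read_camera(n); p=ctrl.camera_params(n)
    if n=='wrist':
        T=np.eye(4);T[:3,:3]=R.from_quat(s['tcp_rot']).as_matrix();T[:3,3]=s['eef_pos'];E=T@np.array(p['tool_from_camera'])
    else: E=np.array(p['extrinsics'])
    return im,d,p,E
def cloud(d,p,E):
    v,u=np.mgrid[:d.shape[0],:d.shape[1]]
    P=np.stack([(u-p['cx'])/p['fx']*d,(v-p['cy'])/p['fy']*d,d],-1)
    return P@E[:3,:3].T+E[:3,3]
def proj(X,p,E):
    c=(np.asarray(X)-E[:3,3])@E[:3,:3]
    return c[...,0]/c[...,2]*p['fx']+p['cx'],c[...,1]/c[...,2]*p['fy']+p['cy']
def st():
    s=ctrl.get_state();print('t',round(s['time'],2),'pos',np.round(s['eef_pos'],4),'op',round(s['opening'],3),'F',np.round(s['contact_force'],1));print(np.round(R.from_quat(s['tcp_rot']).as_matrix(),3));print(np.round(s['qpos'],3));return s
E
python3 - <<'E'
from h import *
st()
for n in['scene','top']:
    im,d,p,E=cam(n);cv2.imwrite(f'pics/{n}0.png',im);print(n,np.round(E,3),p['fx'])
    X=cloud(d,p,E)
    for t in['passbox','gate_top','hatch_grip','hatch','hub0_center','tray','reset_knob_grip','mallet','wrench','oilcan']:
        for m in ctrl.masks_of(n,t)[:5]:
            r=m['region']&(d>0); print(t,round(m['score'],2),np.round(m['at']),r.sum(),np.round(np.median(X[r],0),3) if r.any() else'')
print(ctrl.get_state()['time'])
E
```

```text
pics
t 0.0 pos [0.2717 0.6173 0.2549] op 1.003 F [ 0.9 -0.1  0. ]
[[ 0.915 -0.001  0.403]
 [-0.403 -0.002  0.915]
 [-0.    -1.    -0.002]]
[ 1.006  0.287  1.578 -0.     1.279 -0.15 ]
scene [[-0.861  0.288 -0.42   0.948]
 [ 0.509  0.468 -0.723  0.7  ]
 [-0.011 -0.836 -0.549  0.689]
 [ 0.     0.     0.     1.   ]] 400.3102231982054
passbox 0.9 [431. 325.] 31346 [0.51  0.357 0.084]
gate_top 0.62 [322. 219.] 213 [ 0.517 -0.05   0.07 ]
gate_top 0.59 [427. 293.] 1630 [0.493 0.315 0.097]
hatch_grip 0.91 [386. 263.] 7910 [0.503 0.19  0.088]
hatch 0.72 [385. 263.] 7781 [0.503 0.191 0.088]
hatch 0.52 [323. 216.] 221 [ 0.517 -0.051  0.071]
hub0_center 0.27 [321. 216.] 220 [ 0.518 -0.051  0.069]
tray 0.57 [291. 202.] 2358 [ 0.51  -0.264  0.004]
reset_knob_grip 0.7 [324. 144.] 129 [ 0.281 -0.435  0.069]
reset_knob_grip 0.69 [502. 258.] 278 [0.239 0.299 0.063]
reset_knob_grip 0.63 [321. 218.] 179 [ 0.517 -0.05   0.071]
reset_knob_grip 0.4 [231. 240.] 1867 [ 0.747 -0.092  0.037]
reset_knob_grip 0.39 [292. 200.] 2457 [ 0.507 -0.261  0.004]
mallet 0.69 [231. 239.] 1825 [ 0.747 -0.091  0.037]
wrench 0.69 [215. 211.] 273 [ 0.728 -0.336  0.006]
oilcan 0.59 [246. 169.] 484 [ 0.584 -0.439  0.06 ]
top [[ 0.003 -0.976  0.217  0.229]
 [-1.    -0.004 -0.004 -0.079]
 [ 0.005 -0.217 -0.976  1.332]
 [ 0.     0.     0.     1.   ]] 379.32193333301296
passbox 0.83 [162. 204.] 19864 [0.482 0.458 0.085]
gate_top 0.68 [202. 204.] 460 [0.48  0.306 0.104]
hatch_grip 0.58 [244. 200.] 5140 [0.484 0.175 0.089]
hatch 0.74 [243. 200.] 5056 [0.485 0.174 0.089]
tray 0.87 [372. 205.] 2927 [ 0.506 -0.264  0.004]
reset_knob_grip 0.54 [431. 268.] 116 [ 0.277 -0.436  0.075]
reset_knob_grip 0.45 [205. 282.] 124 [0.233 0.288 0.075]
mallet 0.7 [329. 141.] 798 [ 0.721 -0.118  0.056]
wrench 0.8 [392. 154.] 199 [ 0.685 -0.343  0.006]
oilcan 0.74 [428. 182.] 282 [ 0.569 -0.449  0.082]
1.1
```

View pics/scene0.png

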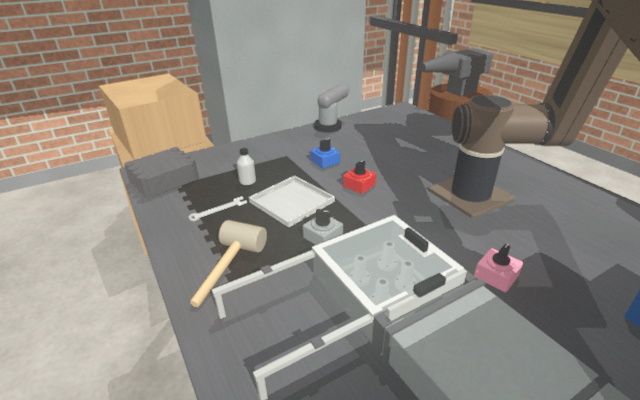

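View pics/top0.png

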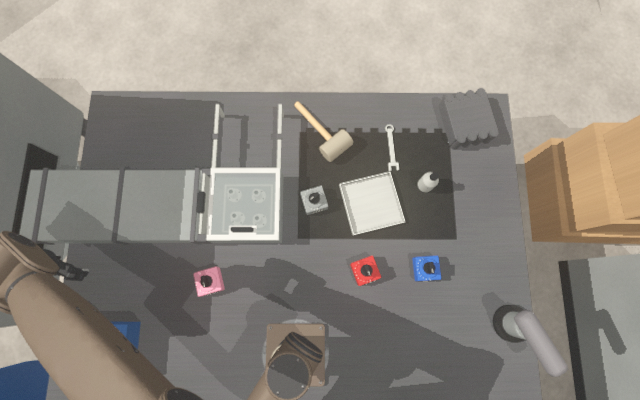

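```bash
cat > fit.py <<'E'
from h import *
im,d,p,E=cam('top');X=cloud(d,p,E)
cv2.imwrite('pics/tc.png',cv2.resize(im[90:260,190:420],None,fx=3.4,fy=3.4,interpolation=cv2.INTER_CUBIC))
hsv=im.max(2)
def rect(m,name):
    pts=X[m][:,:2].astype(np.float32); r=cv2.minAreaRect(pts*1000); print(name,len(pts),np.round(r[0],1),np.round(r[1],1),round(r[2],2),'z',np.round(np.percentile(X[m][:,2],[5,50,95]),4))
x,y,z=X[...,0],X[...,1],X[...,2]
# fin
rect((z>.1)&(z<.125)&(x>.3)&(x<.45)&(y>.08)&(y<.28),'fin')
rect((z>.098)&(z<.15)&(x>.4)&(x<.55)&(y>.27)&(y<.345),'gate')
rect((z>.075)&(z<.096)&(y>0)&(y<.3)&(x>.3)&(x<.62),'hatch+')
rect((z>.07)&(z<.09)&(x>.64)&(x<.9)&(y>0)&(y<.4),'rails')
rect((z>.012)&(z<.03)&(x>.35)&(x<.65)&(y<-.14)&(y>-.4),'tray')
rect((z>.03)&(z<.05)&(x>.43)&(x<.6)&(y<0)&(y>-.12),'counter')
rect((z>.08)&(z<.1)&(x>.43)&(x<.6)&(y<0)&(y>-.12),'knob')
E
python3 fit.py
```

```text
fin 107 [397.4 172.7] [68.5 13.7] 89.74 z [0.1112 0.1152 0.1197]
gate 240 [475.3 309.1] [148.9  22.6] 0.05 z [0.1032 0.1237 0.1298]
hatch+ 5160 [490.4 176.6] [246.6 258.3] 89.99 z [0.0833 0.0883 0.0926]
rails 461 [745.2 177. ] [246.4 209.9] 89.91 z [0.0738 0.08   0.085 ]
tray 300 [ 507.  -263.6] [190.7 191.4] 14.1 z [0.0131 0.0187 0.0233]
counter 328 [512.8 -59.7] [81.6 80.4] 17.01 z [0.037  0.0452 0.0493]
knob 49 [512.8 -59.2] [13.7 36.8] 37.83 z [0.0853 0.0885 0.0929]
```

View pics/tc.png

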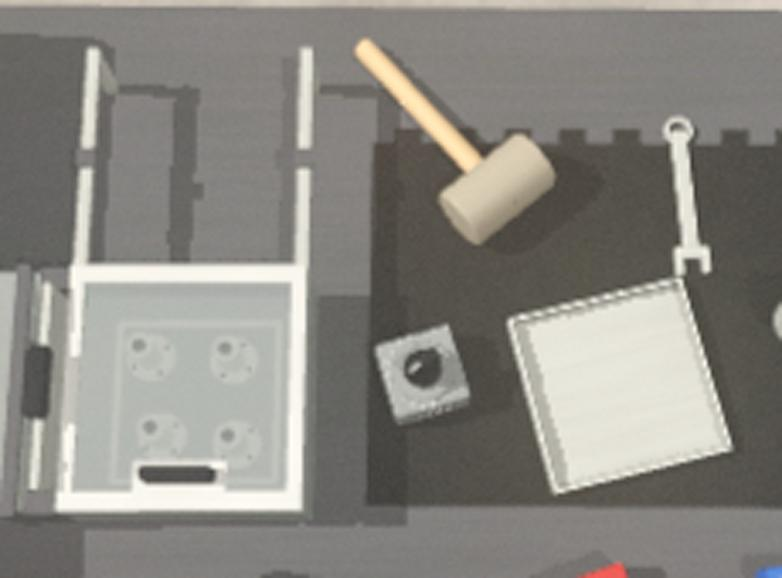

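>>> arm_command([
  {"hand":0,"travel":[0,0,0],"rotation":[0,0.316,0]},
  {"hand":0,"travel":[0,0,0],"rotation":[0,0.316,0]},
  {"hand":0,"travel":[0,0,0],"rotation":[0,0.316,0]},
  {"hand":0,"travel":[0,0,0],"rotation":[0,0.316,0]},
  {"hand":0,"travel":[0,0,0],"rotation":[0,0.316,0]},
  {"hand":0,"travel":[0,0,0],"rotation":[0,0.316,0]},
  {"hand":0,"travel":[0,0,0],"rotation":[0,0.316,0]},
  {"hand":0,"travel":[0.147,0,0.102],"rotation":[0,0,0]},
  {"hand":0,"travel":[0.147,0,0.102],"rotation":[0,0,0]},
  {"hand":0,"travel":[0.147,0,0.102],"rotation":[0,0,0]},
  {"hand":0,"travel":[0.147,0,0.102],"rotation":[0,0,0]},
  {"hand":0,"travel":[0.147,0,0.102],"rotation":[0,0,0]},
  {"hand":0,"travel":[0.147,0,0.102],"rotation":[0,0,0]},
  {"hand":0,"travel":[0.147,0,0.102],"rotation":[0,0,0]},
])

```text
time: 2.9
eef_pos: [0.4777, 0.2949, 0.2572]
tcp_rot: [0.49, -0.508, 0.509, -0.493]
contact_force: [0.8, -0.1, 0.9]
opening: 0.003
```

```bash
cat > go.py <<'E'
import sys
from h import *
# go.py x y z [yawdeg of tool z axis]: prints rotation units and travel (tool axes after rotation)
def go(x,y,z,yaw=None):
    s=st();M=R.from_quat(s['tcp_rot']).as_matrix()
    if yaw is not None:
        a=np.radians(yaw);zt=np.array([np.cos(a),np.sin(a),0]);yt=np.array([0,0,-1.]);T=np.stack([np.cross(yt,zt),yt,zt],1)
        rv=R.from_matrix(M.T@T).as_rotvec(degrees=True)/30;print('rot',np.round(rv,3));M=T
    print('travel',np.round(M.T@(np.array([x,y,z])-s['eef_pos'])/.3,4))
if __name__=='__main__': go(*map(float,sys.argv[1:]))
E
python3 go.py .487 .308 .16 0
```

```text
t 2.9 pos [0.4777 0.2949 0.2572] op 0.003 F [ 0.8 -0.1  0.9]
[[-0.034  0.004  0.999]
 [-0.999  0.003 -0.034]
 [-0.003 -1.     0.003]]
[3.720e-01 3.400e-02 1.861e+00 1.000e-03 1.243e+00 4.050e-01]
rot [-0.007 -0.065 -0.005]
travel [-0.0437  0.324   0.0311]
```

>>> arm_command([
  {"hand":0,"travel":[-0.0437,0,0.031],"rotation":[0,-0.065,0]},
  {"hand":0,"travel":[0,0.15,0],"rotation":[0,0,0]},
  {"hand":0,"travel":[0,0.15,0],"rotation":[0,0,0]},
  {"hand":0,"travel":[0,0.01,0],"rotation":[0,0,0]},
  {"hand":0,"travel":[0,0.01,0],"rotation":[0,0,0]},
])

```text
time: 3.52
eef_pos: [0.4925, 0.3082, 0.1634]
tcp_rot: [-0.495, 0.499, -0.502, 0.504]
contact_force: [0.3, 0.3, 0.5]
opening: 0.001
```

```bash
python3 - <<'E'
from h import *
s=st()
im,d,p,E=cam('top');X=cloud(d,p,E);cv2.imwrite('pics/g1.png',cv2.resize(im[150:260,150:320],None,fx=4,fy=4))
im,d,p,E=cam('scene');cv2.imwrite('pics/g1s.png',cv2.resize(im[180:340,300:540],None,fx=3,fy=3))
E
```

```text
t 3.52 pos [0.4925 0.3082 0.1634] op 0.001 F [0.3 0.3 0.5]
[[-0.002  0.011  1.   ]
 [-1.     0.006 -0.003]
 [-0.006 -1.     0.011]]
[0.384 0.17  1.894 0.002 1.065 0.385]
```

View pics/g1s.png

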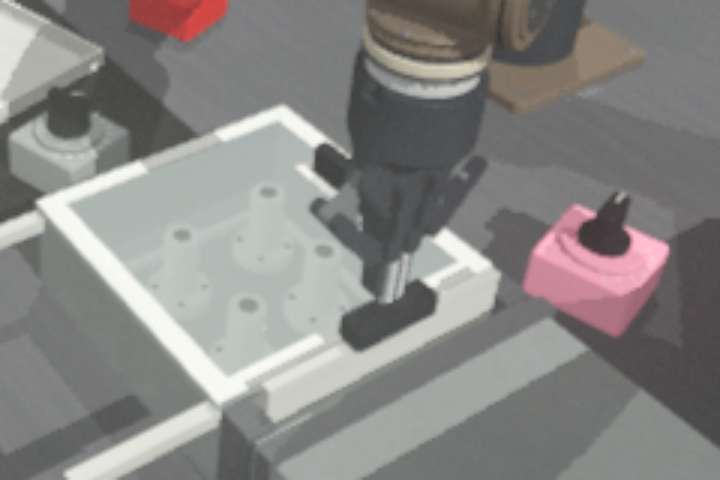

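Closed fingers stand right over the gate's handle (about 390,300 in the crop). Pressing in small steps.

>>> arm_command([
  {"hand":0,"travel":[0,0.015,0],"rotation":[0,0,0]},
  {"hand":0,"travel":[0,0.015,0],"rotation":[0,0,0]},
  {"hand":0,"travel":[0,0.015,0],"rotation":[0,0,0]},
  {"hand":0,"travel":[0,0.015,0],"rotation":[0,0,0]},
])

```text
time: 4.12
eef_pos: [0.4942, 0.3092, 0.1487]
tcp_rot: [-0.493, 0.499, -0.502, 0.506]
contact_force: [-2.8, -0.4, 2.8]
opening: -0.0
```

>>> arm_command([
  {"hand":0,"travel":[0,0.015,-0.004],"rotation":[0,0,0]},
  {"hand":0,"travel":[0,0.015,-0.004],"rotation":[0,0,0]},
  {"hand":0,"travel":[0,0.015,-0.004],"rotation":[0,0,0]},
])

```text
time: 4.5
eef_pos: [0.4935, 0.3094, 0.1363]
tcp_rot: [-0.491, 0.497, -0.504, 0.508]
contact_force: [2.1, -0.7, 3.2]
opening: 0.004
```

```bash
python3 go.py .487 .308 .129 0
```

```text
t 4.5 pos [0.4935 0.3094 0.1363] op 0.004 F [ 2.1 -0.7  3.2]
[[-0.002  0.024  1.   ]
 [-1.     0.01  -0.002]
 [-0.01  -1.     0.024]]
[ 0.386  0.201  1.913 -0.     1.001  0.388]
rot [-0.046 -0.004 -0.019]
travel [ 0.0045  0.0245 -0.0217]
```

>>> arm_command([
  {"hand":0,"travel":[0,0.013,0],"rotation":[-0.025,0,-0.01]},
  {"hand":0,"travel":[0,0.01,0],"rotation":[-0.02,0,-0.01]},
])

```text
time: 4.75
eef_pos: [0.4938, 0.3096, 0.1292]
tcp_rot: [0.5, -0.5, 0.501, -0.499]
contact_force: [1.6, -0.3, 3.7]
opening: -0.003
```

>>> arm_command([
  {"hand":0,"travel":[0,0.01,0],"rotation":[0,0,0]},
])

```text
time: 4.88
eef_pos: [0.4941, 0.3097, 0.1289]
tcp_rot: [-0.501, 0.501, -0.5, 0.498]
contact_force: [-8.5, -5.3, 24.7]
opening: -0.001
```

>>> arm_command([
  {"hand":0,"travel":[0,-0.1,0],"rotation":[0,0,0]},
  {"hand":0.4,"travel":[0,-0.2,0],"rotation":[0,0,0]},
  {"hand":0.4,"travel":[0.15,0,-0.1],"rotation":[0,0,0]},
  {"hand":0.4,"travel":[0.15,0,-0.1],"rotation":[0,0,0]},
  {"hand":0.4,"travel":[0.15,0,-0.1],"rotation":[0,0,0]},
  {"hand":0.4,"travel":[0,0,0],"rotation":[0,0,0]},
])

```text
time: 5.62
eef_pos: [0.3961, 0.1722, 0.217]
tcp_rot: [0.507, -0.505, 0.496, -0.493]
contact_force: [-0.8, -0.0, 0.0]
opening: 0.395
```

```bash
python3 - <<'E'
from h import *
im,d,p,E=cam('scene');cv2.imwrite('pics/g2s.png',cv2.resize(im[180:340,300:540],None,fx=3,fy=3))
im,d,p,E=cam('wrist');cv2.imwrite('pics/w2.png',im)
im,d,p,E=cam('top');X=cloud(d,p,E)
m=(X[...,0]>.45)&(X[...,0]<.525)&(X[...,1]>.295)&(X[...,1]<.32);print(np.percentile(X[m][:,2],[10,30,50,70,90]))
import go;go.go(.397,.173,.118,0)
E
```

```text
[0.09937519 0.10266277 0.10345597 0.1034799  0.10363332]
t 5.78 pos [0.3992 0.1742 0.2187] op 0.4 F [ 0.2 -0.3 -0.7]
[[ 0.002 -0.019  1.   ]
 [-1.    -0.004  0.002]
 [ 0.004 -1.    -0.019]]
[ 1.780e-01 -2.200e-01  2.167e+00 -1.000e-03  1.214e+00  1.760e-01]
rot [0.036 0.004 0.008]
travel [ 0.0039  0.3356 -0.0074]
```

View pics/g2s.png

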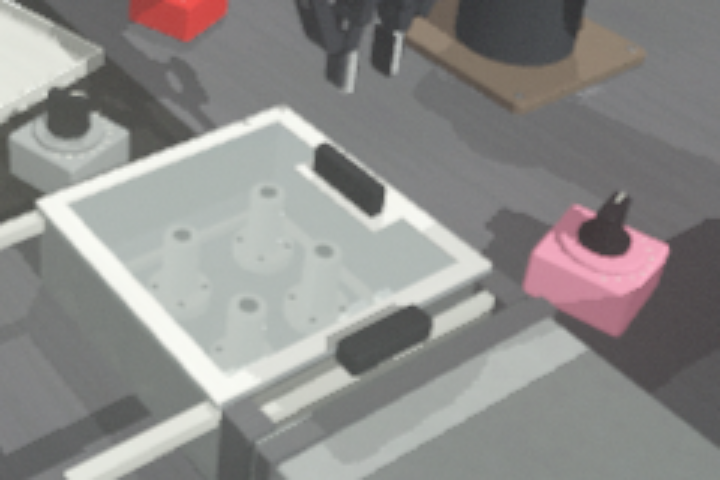

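View pics/w2.png

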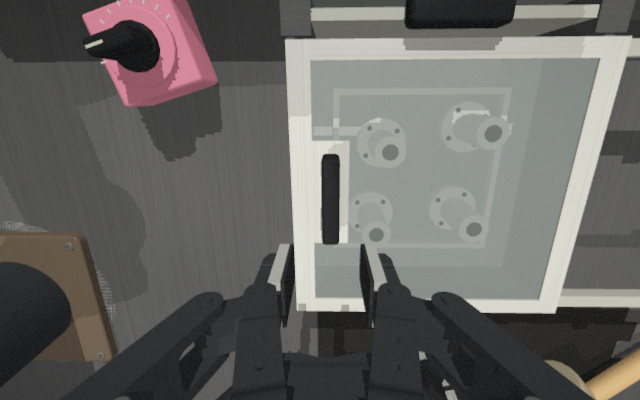

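>>> arm_command([
  {"hand":0.4,"travel":[0,0.15,-0.007],"rotation":[0.036,0,0]},
  {"hand":0.4,"travel":[0.004,0.13,0],"rotation":[0,0,0]},
  {"hand":0.4,"travel":[0,0.03,0],"rotation":[0,0,0]},
])

```text
time: 6.15
eef_pos: [0.4, 0.1756, 0.1255]
tcp_rot: [-0.501, 0.497, -0.5, 0.502]
contact_force: [1.1, 1.4, 0.1]
opening: 0.399
```

```bash
python3 go.py .397 .173 .118 0
```

```text
t 6.15 pos [0.4    0.1756 0.1255] op 0.399 F [1.1 1.4 0.1]
[[ 0.005  0.004  1.   ]
 [-1.    -0.002  0.005]
 [ 0.002 -1.     0.004]]
[ 0.182 -0.097  2.249 -0.004  0.986  0.179]
rot [-0.008  0.01   0.004]
travel [ 0.0086  0.025  -0.0099]
```

>>> arm_command([
  {"hand":0.4,"travel":[0.008,0.02,-0.01],"rotation":[0,0,0]},
  {"hand":0,"travel":[0,0.003,0],"rotation":[0,0,0]},
  {"hand":0,"travel":[0,0,0],"rotation":[0,0,0]},
  {"hand":0,"travel":[0,0,0],"rotation":[0,0,0]},
  {"hand":0,"travel":[0,0,0],"rotation":[0,0,0]},
], grip_force=30)

```text
time: 6.78
eef_pos: [0.3984, 0.1741, 0.1195]
tcp_rot: [-0.501, 0.497, -0.5, 0.503]
contact_force: [1.6, -0.8, -5.7]
opening: 0.157
```

>>> arm_command([
  {"hand":0,"travel":[0,0,0.06],"rotation":[0,0,0]},
  {"hand":0,"travel":[0,0,0.06],"rotation":[0,0,0]},
  {"hand":0,"travel":[0,0,0.06],"rotation":[0,0,0]},
  {"hand":0,"travel":[0,0,0.06],"rotation":[0,0,0]},
])

```text
time: 7.28
eef_pos: [0.4676, 0.1746, 0.1195]
tcp_rot: [0.504, -0.499, 0.498, -0.5]
contact_force: [-2.8, -1.3, -0.4]
opening: 0.157
```

```bash
python3 go.py .628 .174 .1195 0
```

```text
t 7.28 pos [0.4676 0.1746 0.1195] op 0.157 F [-2.8 -1.3 -0.4]
[[ 0.007 -0.005  1.   ]
 [-1.    -0.003  0.007]
 [ 0.003 -1.    -0.005]]
[ 1.550e-01  6.300e-02  2.104e+00 -2.000e-03  9.800e-01  1.490e-01]
rot [0.01  0.013 0.005]
travel [ 0.0018 -0.      0.5348]
```

>>> arm_command([
  {"hand":0,"travel":[0,0,0.06],"rotation":[0,0,0]},
  {"hand":0,"travel":[0,0,0.06],"rotation":[0,0,0]},
  {"hand":0,"travel":[0,0,0.06],"rotation":[0,0,0]},
  {"hand":0,"travel":[0,0,0.06],"rotation":[0,0,0]},
  {"hand":0,"travel":[0,0,0.06],"rotation":[0,0,0]},
  {"hand":0,"travel":[0,0,0.06],"rotation":[0,0,0]},
  {"hand":0,"travel":[0,0,0.06],"rotation":[0,0,0]},
  {"hand":0,"travel":[0,0,0.05],"rotation":[0,0,0]},
])

```text
time: 8.28
eef_pos: [0.6103, 0.1754, 0.1196]
tcp_rot: [0.506, -0.5, 0.496, -0.498]
contact_force: [-2.7, -0.8, -0.8]
opening: 0.157
```

```bash
python3 go.py .628 .174 .1195 0
```

```text
t 8.28 pos [0.6103 0.1754 0.1196] op 0.157 F [-2.7 -0.8 -0.8]
[[ 0.007 -0.012  1.   ]
 [-1.    -0.004  0.007]
 [ 0.004 -1.    -0.012]]
[ 0.121  0.346  1.767 -0.003  1.041  0.116]
rot [0.023 0.014 0.008]
travel [0.0048 0.0003 0.059 ]
```

>>> arm_command([
  {"hand":0,"travel":[0.003,0,0.035],"rotation":[0.02,0,0]},
  {"hand":0,"travel":[0,0,0.018],"rotation":[0,0,0]},
  {"hand":0,"travel":[0,0,0.012],"rotation":[0,0,0]},
])

```text
time: 8.65
eef_pos: [0.6259, 0.1755, 0.1195]
tcp_rot: [0.507, -0.501, 0.495, -0.496]
contact_force: [-16.6, -1.0, 7.8]
opening: 0.157
```

>>> arm_command([
  {"hand":0,"travel":[0,0,0.012],"rotation":[0,0,0]},
])

```text
time: 8.78
eef_pos: [0.626, 0.1755, 0.1195]
tcp_rot: [0.51, -0.504, 0.492, -0.494]
contact_force: [-14.2, -1.0, 3.7]
opening: 0.154
```

>>> arm_command([
  {"hand":0.4,"travel":[0,0,0],"rotation":[0,0,0]},
  {"hand":0.4,"travel":[0,0,0],"rotation":[0,0,0]},
  {"hand":0.4,"travel":[0,-0.1,0],"rotation":[0,0,0]},
  {"hand":0.4,"travel":[0,-0.2,0],"rotation":[0,0,0]},
  {"hand":0.4,"travel":[0.15,-0.1,-0.15],"rotation":[0,0,0]},
  {"hand":0.4,"travel":[0.1,-0.1,-0.15],"rotation":[0,0,0]},
  {"hand":0.4,"travel":[0,0,-0.15],"rotation":[0,0,0]},
  {"hand":0.4,"travel":[0,0,0],"rotation":[0.12,0,0]},
])

```text
time: 9.78
eef_pos: [0.5028, 0.1013, 0.2811]
tcp_rot: [0.491, -0.482, 0.514, -0.513]
contact_force: [0.0, -0.6, 0.2]
opening: 0.401
```

```bash
cat > look.py <<'E'
from h import *
import sys
n=sys.argv[1];st()
im,d,p,E=cam('wrist');cv2.imwrite(f'pics/{n}w.png',im);X=cloud(d,p,E)
for m in ctrl.masks_of('wrist','hub0_center'):
    r=m['region']&(d>0); q=X[r]; t=q[q[:,2]>q[:,2].max()-.006] if len(q) else q
    print('W',round(m['score'],2),m['at'],r.sum(),np.round(np.median(q,0),3),'top',len(t),np.round((t.max(0)+t.min(0))/2,4),np.round(t.max(0)-t.min(0),4))
x,y,z=X[...,0],X[...,1],X[...,2]
def tops(X,lo,hi,x0,x1,y0,y1):
    x,y,z=X[...,0],X[...,1],X[...,2]
    mk=((z>lo)&(z<hi)&(x>x0)&(x<x1)&(y>y0)&(y<y1)).astype(np.uint8)
    k,l,s,c=cv2.connectedComponentsWithStats(mk)
    for i in range(1,k):
        if s[i,4]>15:
            q=X[l==i]; (cx,cy),rr=cv2.minEnclosingCircle((q[:,:2]*1000).astype(np.float32)); print('  top',s[i,4],np.round([cx,cy,rr],1),'z',np.round(np.median(q[:,2]),4), 'mean',np.round(q.mean(0),4))
print('chamber wrist');tops(X,.070,.085,.385,.59,.075,.275)
print('tray wrist');tops(X,.060,.08,.40,.62,-.37,-.15)
im,d,p,E=cam('top');cv2.imwrite(f'pics/{n}t.png',cv2.resize(im[90:260,190:420],None,fx=3.4,fy=3.4));X=cloud(d,p,E)
print('chamber top');tops(X,.070,.085,.385,.59,.075,.275)
print('tray top');tops(X,.055,.08,.40,.62,-.37,-.15)
m=(X[...,2]>.1)&(X[...,2]<.125)&(X[...,0]>.35)&(X[...,0]<.7)&(X[...,1]>.08)&(X[...,1]<.28)
if m.sum()>10: print('fin',m.sum(),cv2.minAreaRect((X[m][:,:2]*1000).astype(np.float32)))
E
python3 look.py a
```

```text
t 9.78 pos [0.5028 0.1013 0.2811] op 0.401 F [ 0.  -0.6  0.2]
[[ 0.008  0.054  0.999]
 [-1.    -0.01   0.009]
 [ 0.01  -0.999  0.053]]
[ 0.005 -0.123  1.968 -0.011  1.243  0.   ]
W 0.64 [417.4, 102.4] 92180 [0.601 0.173 0.087] top 1239 [0.6244 0.176  0.1149] [0.0144 0.0696 0.006 ]
W 0.55 [262.0, 139.3] 1414 [0.444 0.137 0.032] top 551 [0.4396 0.1316 0.0769] [0.0268 0.0271 0.0058]
chamber wrist
  top 722 [530.4 223.8  13.8] z 0.077 mean [0.5302 0.2237 0.0769]
  top 720 [447.4 208.2  13.9] z 0.0769 mean [0.4477 0.2082 0.0768]
  top 546 [527.8 138.1  13.9] z 0.077 mean [0.5275 0.1386 0.077 ]
  top 578 [439.4 131.8  13.9] z 0.077 mean [0.4399 0.1323 0.0768]
tray wrist
chamber top
  top 40 [437.5 128.6  12.4] z 0.0769 mean [0.4379 0.1278 0.0766]
tray top
```

View pics/aw.png

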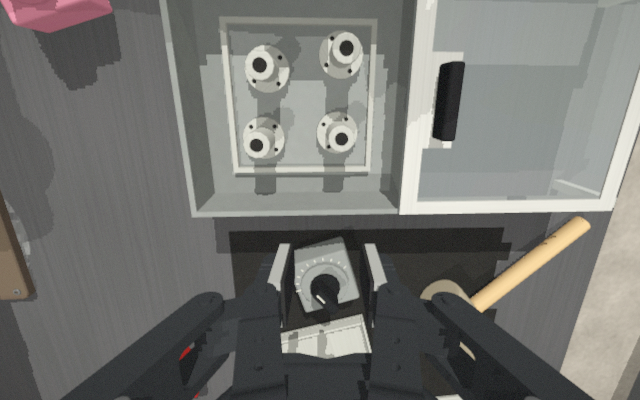

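View pics/at.png

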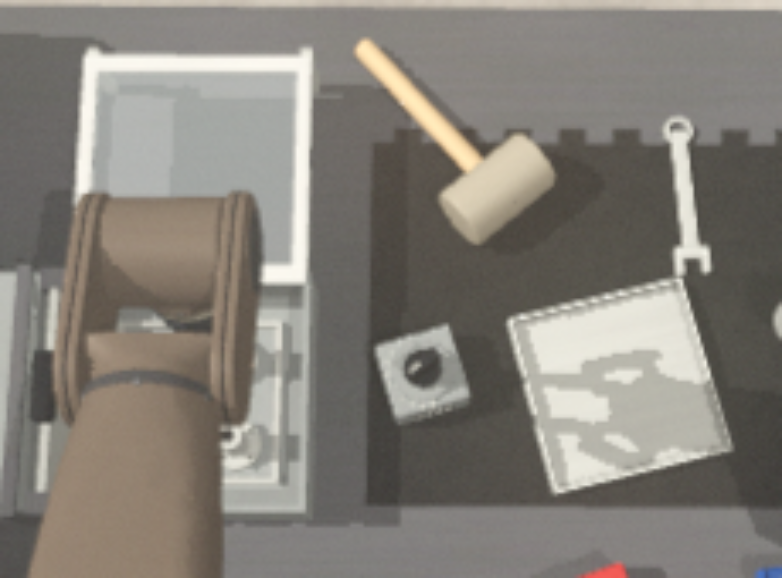

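```bash
python3 go.py .4394 .132 .15 0
```

```text
t 9.93 pos [0.504  0.1016 0.2812] op 0.403 F [-0.3  0.6 -0.2]
[[ 0.009  0.052  0.999]
 [-1.    -0.01   0.009]
 [ 0.01  -0.999  0.052]]
[ 0.006 -0.119  1.964 -0.011  1.245  0.   ]
rot [-0.099  0.017  0.019]
travel [-0.1012  0.4373 -0.2154]
```

>>> arm_command([
  {"hand":0.5,"travel":[0,0,0],"rotation":[-0.1,0.017,0.019]},
  {"hand":0.5,"travel":[-0.05,0.09,-0.1],"rotation":[0,0,0]},
  {"hand":0.5,"travel":[-0.05,0.09,-0.1],"rotation":[0,0,0]},
  {"hand":0.5,"travel":[0,0.15,-0.015],"rotation":[0,0,0]},
  {"hand":0.5,"travel":[0,0.08,0],"rotation":[0,0,0]},
  {"hand":0.5,"travel":[0,0,0],"rotation":[0,0,0]},
])

```text
time: 10.68
eef_pos: [0.4426, 0.1324, 0.1566]
tcp_rot: [0.501, -0.501, 0.5, -0.499]
contact_force: [-0.4, 0.3, 0.2]
opening: 0.501
```

```bash
python3 go.py .4394 .132 .062 0
```

```text
t 10.68 pos [0.4426 0.1324 0.1566] op 0.501 F [-0.4  0.3  0.2]
[[-0.    -0.003  1.   ]
 [-1.    -0.001 -0.   ]
 [ 0.001 -1.    -0.003]]
[ 7.100e-02 -8.100e-02  2.169e+00 -1.000e-03  1.057e+00  7.200e-02]
rot [ 0.006 -0.001  0.002]
travel [ 0.0013  0.3152 -0.0108]
```

>>> arm_command([
  {"hand":0.5,"travel":[0.001,0,-0.011],"rotation":[0,0,0]},
  {"hand":0.5,"travel":[0,0.11,0],"rotation":[0,0,0]},
  {"hand":0.5,"travel":[0,0.11,0],"rotation":[0,0,0]},
  {"hand":0.5,"travel":[0,0.08,0],"rotation":[0,0,0]},
])

```text
time: 11.18
eef_pos: [0.4473, 0.1323, 0.0729]
tcp_rot: [0.497, -0.497, 0.503, -0.503]
contact_force: [-1.6, 0.8, 2.1]
opening: 0.501
```

```bash
python3 go.py .4394 .132 .062 0; python3 -c "
from h import *
im,d,p,E=cam('wrist');cv2.imwrite('pics/b.png',im)"
```

```text
t 11.18 pos [0.4473 0.1323 0.0729] op 0.501 F [-1.6  0.8  2.1]
[[-0.     0.013  1.   ]
 [-1.    -0.    -0.   ]
 [ 0.    -1.     0.013]]
[ 7.000e-02  6.400e-02  2.208e+00 -1.000e-03  8.560e-01  7.200e-02]
rot [-0.025 -0.001  0.   ]
travel [ 0.0011  0.0363 -0.0263]
```

View pics/b.png

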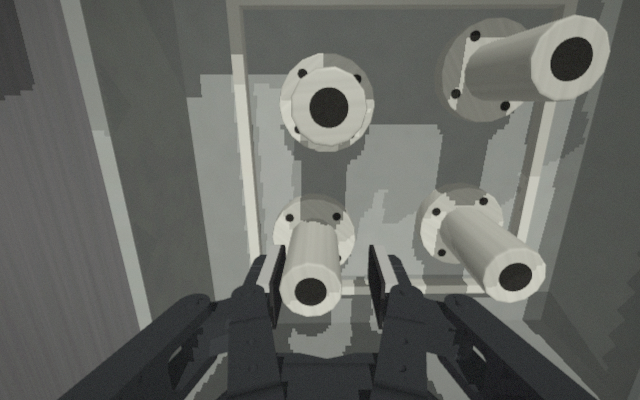

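>>> arm_command([
  {"hand":0.5,"travel":[0,0.01,-0.026],"rotation":[-0.025,0,0]},
  {"hand":0.5,"travel":[0,0.025,-0.002],"rotation":[0,0,0]},
  {"hand":0,"travel":[0,0,0],"rotation":[0,0,0]},
  {"hand":0,"travel":[0,0,0],"rotation":[0,0,0]},
  {"hand":0,"travel":[0,0,0],"rotation":[0,0,0]},
], grip_force=60)

```text
time: 11.85
eef_pos: [0.4391, 0.1322, 0.0627]
tcp_rot: [0.5, -0.5, 0.5, -0.5]
contact_force: [-0.2, 0.3, -2.6]
opening: 0.313
```

```bash
python3 go.py .474 -.319 .25 0
```

```text
t 11.85 pos [0.4391 0.1322 0.0627] op 0.313 F [-0.2  0.3 -2.6]
[[-0.001  0.     1.   ]
 [-1.    -0.    -0.001]
 [ 0.    -1.     0.   ]]
[ 0.071  0.074  2.222 -0.     0.846  0.072]
rot [-0.    -0.001  0.   ]
travel [ 1.5041 -0.6245  0.1164]
```

>>> arm_command([
  {"hand":0,"travel":[0,-0.1,0],"rotation":[0,0,0]},
  {"hand":0,"travel":[0,-0.14,0],"rotation":[0,0,0]},
  {"hand":0,"travel":[0,-0.14,0],"rotation":[0,0,0]},
  {"hand":0,"travel":[0,-0.14,0],"rotation":[0,0,0]},
  {"hand":0,"travel":[0.1,0,0.013],"rotation":[0,0,0]},
  {"hand":0,"travel":[0.16,0,0.013],"rotation":[0,0,0]},
  {"hand":0,"travel":[0.16,0,0.013],"rotation":[0,0,0]},
  {"hand":0,"travel":[0.16,0,0.013],"rotation":[0,0,0]},
  {"hand":0,"travel":[0.16,0,0.013],"rotation":[0,0,0]},
  {"hand":0,"travel":[0.16,0,0.013],"rotation":[0,0,0]},
  {"hand":0,"travel":[0.16,0,0.013],"rotation":[0,0,0]},
  {"hand":0,"travel":[0.16,0,0.013],"rotation":[0,0,0]},
  {"hand":0,"travel":[0.16,0,0.013],"rotation":[0,0,0]},
  {"hand":0,"travel":[0.08,0,0],"rotation":[0,0,0]},
  {"hand":0,"travel":[0,0,0],"rotation":[0,0,0]},
])

```text
time: 13.72
eef_pos: [0.4697, -0.3169, 0.2172]
tcp_rot: [-0.502, 0.503, -0.496, 0.499]
contact_force: [0.6, 0.8, -2.7]
opening: 0.312
```

```bash
python3 go.py .474 -.319 .07 0
```

```text
t 13.72 pos [ 0.4697 -0.3169  0.2172] op 0.312 F [ 0.6  0.8 -2.7]
[[ 0.002 -0.01   1.   ]
 [-1.     0.005  0.002]
 [-0.005 -1.    -0.01 ]]
[-0.771  0.09   1.877 -0.004  1.185 -0.772]
rot [ 0.019  0.004 -0.01 ]
travel [0.0068 0.4907 0.0144]
```

>>> arm_command([
  {"hand":0,"travel":[0.007,0.05,0.01],"rotation":[0.019,0,-0.01]},
  {"hand":0,"travel":[0,0.12,0],"rotation":[0,0,0]},
  {"hand":0,"travel":[0,0.12,0],"rotation":[0,0,0]},
  {"hand":0,"travel":[0,0.12,0],"rotation":[0,0,0]},
  {"hand":0,"travel":[0,0.05,0],"rotation":[0,0,0]},
])

```text
time: 14.35
eef_pos: [0.4736, -0.312, 0.0771]
tcp_rot: [-0.501, 0.499, -0.498, 0.503]
contact_force: [-0.2, 0.7, -3.4]
opening: 0.311
```

```bash
python3 go.py .474 -.319 .055 0; python3 -c "
from h import *
im,d,p,E=cam('wrist');cv2.imwrite('pics/c.png',im)"
```

```text
t 14.35 pos [ 0.4736 -0.312   0.0771] op 0.311 F [-0.2  0.7 -3.4]
[[ 0.007  0.001  1.   ]
 [-1.     0.003  0.007]
 [-0.003 -1.     0.001]]
[-0.763  0.269  1.959  0.004  0.915 -0.772]
rot [-0.002  0.013 -0.006]
travel [0.0232 0.0735 0.0012]
```

View pics/c.png

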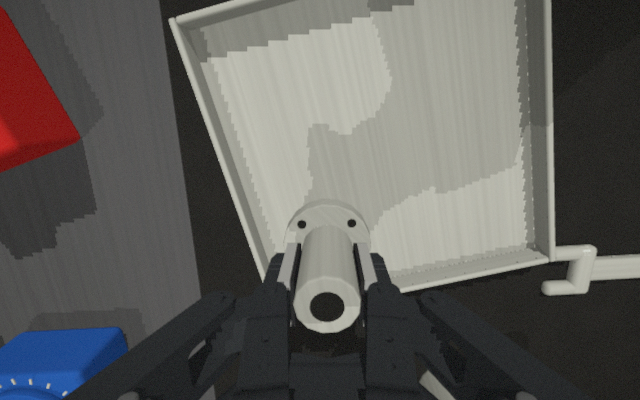

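>>> arm_command([
  {"hand":0,"travel":[0.023,0,0.001],"rotation":[0,0,0]},
  {"hand":0,"travel":[0,0.05,0],"rotation":[0,0,0]},
  {"hand":0,"travel":[0,0.018,0],"rotation":[0,0,0]},
])

```text
time: 14.78
eef_pos: [0.476, -0.3202, 0.0583]
tcp_rot: [-0.501, 0.497, -0.499, 0.503]
contact_force: [-0.3, 0.5, -3.9]
opening: 0.311
```

```bash
python3 go.py .474 -.319 .055 0
```

```text
t 14.78 pos [ 0.476  -0.3202  0.0583] op 0.311 F [-0.3  0.5 -3.9]
[[ 0.008  0.005  1.   ]
 [-1.    -0.001  0.008]
 [ 0.001 -1.     0.005]]
[-0.77   0.309  1.95   0.004  0.878 -0.781]
rot [-0.01   0.015  0.001]
travel [-0.0041  0.0111 -0.0065]
```

>>> arm_command([
  {"hand":0,"travel":[0,0.008,0],"rotation":[-0.01,0,0]},
  {"hand":0,"travel":[0,0.006,0],"rotation":[0,0,0]},
])

```text
time: 15.02
eef_pos: [0.4763, -0.3207, 0.0544]
tcp_rot: [0.502, -0.498, 0.499, -0.502]
contact_force: [-0.1, 0.1, 3.6]
opening: 0.307
```

>>> arm_command([
  {"hand":0.5,"travel":[0,0,0],"rotation":[0,0,0]},
  {"hand":0.5,"travel":[0,0,0],"rotation":[0,0,0]},
  {"hand":0.5,"travel":[0,-0.08,0],"rotation":[0,0,0]},
  {"hand":0.5,"travel":[0,-0.18,0],"rotation":[0,0,0]},
  {"hand":0.5,"travel":[0,-0.18,0],"rotation":[0,0,0]},
  {"hand":0.5,"travel":[-0.1,-0.18,0.04],"rotation":[0,0,0]},
  {"hand":0.5,"travel":[-0.16,0,0.02],"rotation":[0,0,0]},
  {"hand":0.5,"travel":[-0.16,0,0.02],"rotation":[0,0,0]},
  {"hand":0.5,"travel":[-0.16,0,0],"rotation":[0,0,0]},
  {"hand":0.5,"travel":[0,0,0],"rotation":[0,0,0]},
  {"hand":0.5,"travel":[0,0,0],"rotation":[0,0,0]},
])

```text
time: 16.4
eef_pos: [0.5029, -0.1458, 0.255]
tcp_rot: [0.5, -0.491, 0.507, -0.503]
contact_force: [1.1, 0.6, -0.2]
opening: 0.5
```

```bash
python3 look.py d; python3 - <<'E'
from h import *
im,d,p,E=cam('wrist')
u,v=proj([.5128,-.0592,.082],p,E);print(u,v)
X=cloud(d,p,E);x,y,z=X[...,0],X[...,1],X[...,2]
m=(z>.083)&(z<.095)&(abs(x-.513)<.05)&(abs(y+.059)<.05)
print(m.sum(),cv2.minAreaRect((X[m][:,:2]*1000).astype(np.float32)))
m=(z>.04)&(z<.05)&(abs(x-.513)<.07)&(abs(y+.059)<.07)
print(m.sum(),cv2.minAreaRect((X[m][:,:2]*1000).astype(np.float32)))
u,v=int(u),int(v);a,b=max(0,v-70),max(0,u-70)
cv2.imwrite('pics/dk.png',cv2.resize(im[a:a+140,b:b+140],None,fx=4,fy=4))
E
```

```text
t 16.4 pos [ 0.5029 -0.1458  0.255 ] op 0.5 F [ 1.1  0.6 -0.2]
[[ 0.005  0.019  1.   ]
 [-1.    -0.013  0.006]
 [ 0.013 -1.     0.019]]
[-0.475 -0.061  1.958 -0.003  1.221 -0.48 ]
W 0.67 [303.6, 292.8] 1459 [ 0.477 -0.311  0.03 ] top 364 [ 0.4758 -0.3205  0.0687] [0.0267 0.0285 0.006 ]
chamber wrist
tray wrist
  top 426 [ 476.  -320.6   14.4] z 0.0689 mean [ 0.476  -0.3184  0.0681]
chamber top
  top 55 [531.7 223.4  14.8] z 0.0767 mean [0.5308 0.2236 0.0768]
  top 55 [528.1 137.2  14.1] z 0.0769 mean [0.5281 0.1374 0.0767]
  top 57 [448.  208.4  13.9] z 0.0768 mean [0.4479 0.2074 0.0771]
tray top
  top 58 [ 475.6 -321.    14.1] z 0.069 mean [ 0.4752 -0.3197  0.0681]
fin 107 ((624.2298583984375, 175.25244140625), (68.94279479980469, 14.32973575592041), 89.20429229736328)
335.3516316707117 86.28435340370324
719 ((512.7466430664062, -59.19118881225586), (14.0350923538208, 37.799102783203125), 40.423458099365234)
3437 ((512.7911987304688, -59.28404235839844), (80.09431457519531, 80.0265884399414), 17.011993408203125)
```

View pics/dk.png

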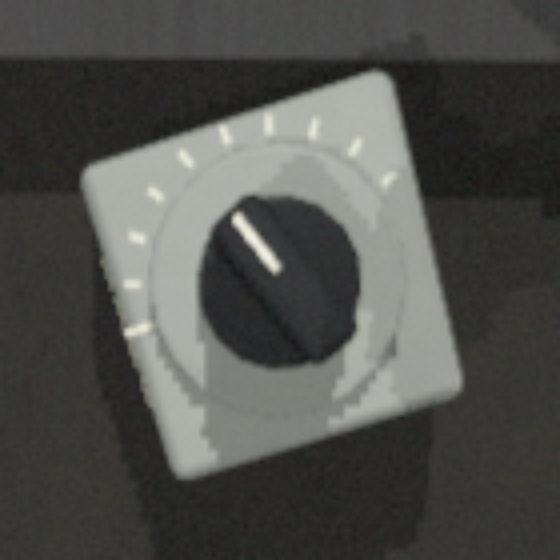

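View pics/dt.png

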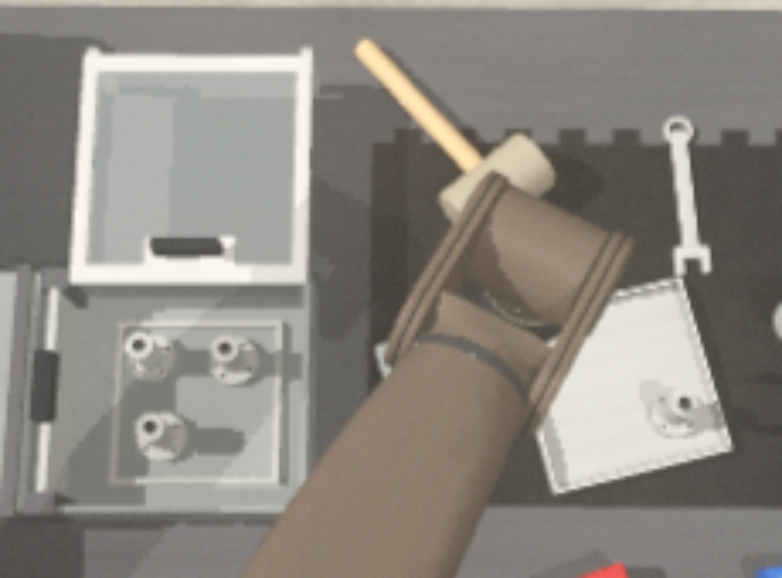

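```bash
python3 go.py .5128 -.0592 .12 40.4
```

```text
t 16.6 pos [ 0.5026 -0.1466  0.2541] op 0.497 F [-0.5 -0.1 -0. ]
[[ 0.003  0.018  1.   ]
 [-1.    -0.012  0.004]
 [ 0.012 -1.     0.018]]
[-0.477 -0.059  1.958 -0.002  1.221 -0.479]
rot [-0.025 -1.34   0.034]
travel [-0.1998  0.4471  0.2146]
```

>>> arm_command([
  {"hand":0.5,"travel":[0,0,0],"rotation":[-0.025,0,0.034]},
  {"hand":0.5,"travel":[0,0,0],"rotation":[0,-0.335,0]},
  {"hand":0.5,"travel":[0,0,0],"rotation":[0,-0.335,0]},
  {"hand":0.5,"travel":[0,0,0],"rotation":[0,-0.335,0]},
  {"hand":0.5,"travel":[0,0,0],"rotation":[0,-0.335,0]},
  {"hand":0.5,"travel":[-0.1,0.05,0.107],"rotation":[0,0,0]},
  {"hand":0.5,"travel":[-0.1,0.05,0.107],"rotation":[0,0,0]},
  {"hand":0.5,"travel":[0,0.1,0],"rotation":[0,0,0]},
  {"hand":0.5,"travel":[0,0.1,0],"rotation":[0,0,0]},
  {"hand":0.5,"travel":[0,0.1,0],"rotation":[0,0,0]},
  {"hand":0.5,"travel":[0,0,0],"rotation":[0,0,0]},
])

```text
time: 17.98
eef_pos: [0.5129, -0.0633, 0.1312]
tcp_rot: [-0.64, 0.295, -0.291, 0.647]
contact_force: [-0.0, 0.0, 1.5]
opening: 0.499
```

```bash
python3 go.py .5128 -.0592 .09 40.4; python3 -c "
from h import *
im,d,p,E=cam('wrist');cv2.imwrite('pics/e.png',im)"
```

```text
t 17.98 pos [ 0.5129 -0.0633  0.1312] op 0.499 F [-0.   0.   1.5]
[[ 0.657 -0.001  0.754]
 [-0.754  0.012  0.657]
 [-0.009 -1.     0.007]]
[-0.324  0.082  2.059  0.013  1.005 -1.048]
rot [-0.014  0.023 -0.017]
travel [-0.0106  0.1372  0.0086]
```

View pics/e.png

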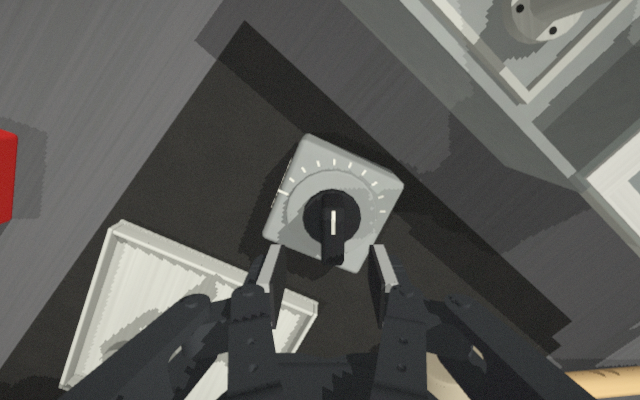

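>>> arm_command([
  {"hand":0.5,"travel":[-0.01,0,0.008],"rotation":[-0.014,0.023,-0.017]},
  {"hand":0.5,"travel":[0,0.06,0],"rotation":[0,0,0]},
  {"hand":0.5,"travel":[0,0.05,0],"rotation":[0,0,0]},
  {"hand":0.5,"travel":[0,0.015,0],"rotation":[0,0,0]},
])

```text
time: 18.52
eef_pos: [0.517, -0.0611, 0.0974]
tcp_rot: [-0.641, 0.293, -0.301, 0.642]
contact_force: [0.4, 0.3, 0.4]
opening: 0.493
```

```bash
python3 go.py .5128 -.0592 .09 40.4
```

```text
t 18.52 pos [ 0.517  -0.0611  0.0974] op 0.493 F [0.4 0.3 0.4]
[[ 0.647  0.01   0.763]
 [-0.763 -0.004  0.647]
 [ 0.01  -1.     0.005]]
[-3.120e-01  1.370e-01  2.071e+00 -1.000e-03  9.220e-01 -1.015e+00]
rot [-0.01  -0.004  0.019]
travel [-0.0138  0.0247 -0.0066]
```

>>> arm_command([
  {"hand":0.5,"travel":[-0.014,0.008,-0.007],"rotation":[-0.01,0,0.019]},
  {"hand":0.5,"travel":[0,0.018,-0.003],"rotation":[0,0,0]},
  {"hand":0,"travel":[0,0,0],"rotation":[0,0,0]},
  {"hand":0,"travel":[0,0,0],"rotation":[0,0,0]},
  {"hand":0,"travel":[0,0,0],"rotation":[0,0,0]},
  {"hand":0,"travel":[0,0,0],"rotation":[0,0,0]},
], grip_force=30)

```text
time: 19.27
eef_pos: [0.5131, -0.0584, 0.0891]
tcp_rot: [-0.64, 0.297, -0.298, 0.643]
contact_force: [1.3, 0.2, -1.6]
opening: 0.158
```

```bash
python3 go.py .5128 -.0592 .09 40.4; python3 -c "
from h import *;print(ctrl.get_state()['wrist_torque'])"
```

```text
t 19.27 pos [ 0.5131 -0.0584  0.0891] op 0.158 F [ 1.3  0.2 -1.6]
[[ 0.646  0.003  0.764]
 [-0.764  0.003  0.646]
 [-0.    -1.     0.005]]
[-0.312  0.146  2.08   0.005  0.913 -1.017]
rot [-0.009 -0.006 -0.   ]
travel [ 0.0013 -0.0032 -0.0024]
[-0.13188773  0.01770079 -0.03156978]
```

>>> arm_command([
  {"hand":0,"travel":[0,0,0],"rotation":[0,-0.25,0]},
  {"hand":0,"travel":[0,0,0],"rotation":[0,-0.25,0]},
  {"hand":0,"travel":[0,0,0],"rotation":[0,-0.25,0]},
  {"hand":0,"travel":[0,0,0],"rotation":[0,-0.25,0]},
  {"hand":0,"travel":[0,0,0],"rotation":[0,-0.25,0]},
])

```text
time: 19.9
eef_pos: [0.5132, -0.0585, 0.0891]
tcp_rot: [-0.703, 0.067, -0.07, 0.705]
contact_force: [1.0, 0.4, -1.9]
opening: 0.155
```

```bash
python3 go.py .5128 -.0592 .09 107; python3 -c "
from h import *;print(ctrl.get_state()['wrist_torque'])"
```

```text
t 19.9 pos [ 0.5132 -0.0585  0.0891] op 0.155 F [ 1.   0.4 -1.9]
[[ 0.981  0.004  0.193]
 [-0.193  0.003  0.981]
 [ 0.004 -1.     0.004]]
[-0.312  0.146  2.081  0.005  0.912 -1.692]
rot [-0.005 -0.937  0.009]
travel [-0.0018 -0.0031 -0.0019]
[-0.0265138  -0.0659948  -0.01792192]
```

>>> arm_command([
  {"hand":0,"travel":[0,0,0],"rotation":[0,-0.25,0]},
  {"hand":0,"travel":[0,0,0],"rotation":[0,-0.25,0]},
  {"hand":0,"travel":[0,0,0],"rotation":[0,-0.22,0]},
  {"hand":0,"travel":[0,0,0],"rotation":[0,-0.15,0]},
  {"hand":0,"travel":[0,0,0],"rotation":[0,-0.1,0]},
])

```text
time: 20.52
eef_pos: [0.5133, -0.0584, 0.0891]
tcp_rot: [-0.697, -0.118, 0.113, 0.699]
contact_force: [0.4, 0.4, -1.1]
opening: 0.153
```

```bash
python3 go.py .5128 -.0592 .09 107; python3 -c "
from h import *;print(ctrl.get_state()['wrist_torque'])"
```

```text
t 20.52 pos [ 0.5133 -0.0584  0.0891] op 0.153 F [ 0.4  0.4 -1.1]
[[ 0.947  0.006 -0.322]
 [ 0.322  0.004  0.947]
 [ 0.007 -1.     0.002]]
[-0.312  0.145  2.081  0.007  0.911 -2.215]
rot [-0.004  0.059  0.013]
travel [-0.0022 -0.0031 -0.002 ]
[-0.10340756  0.00422645 -0.99219443]
```

>>> arm_command([
  {"hand":0.5,"travel":[0,0,0],"rotation":[0,0,0]},
  {"hand":0.5,"travel":[0,0,0],"rotation":[0,0,0]},
  {"hand":0.5,"travel":[0,0,0],"rotation":[0,0,0]},
  {"hand":0.5,"travel":[0,-0.1,0],"rotation":[0,0,0]},
  {"hand":0.5,"travel":[0,-0.18,0],"rotation":[0,0,0]},
  {"hand":0.5,"travel":[0,-0.18,0],"rotation":[0,0,0]},
  {"hand":0.5,"travel":[0,0,0],"rotation":[0,0.34,0]},
  {"hand":0.5,"travel":[0,0,0],"rotation":[0,0.34,0]},
  {"hand":0.5,"travel":[0,0,0],"rotation":[0,0.34,0]},
  {"hand":0.5,"travel":[0,0,0],"rotation":[0,0.34,0]},
  {"hand":0.5,"travel":[0,0,0],"rotation":[0,0.34,0]},
  {"hand":0.5,"travel":[0,0,0],"rotation":[0,0.34,0]},
  {"hand":0.5,"travel":[0,0,0],"rotation":[0,0.34,0]},
  {"hand":0.5,"travel":[0,0,0],"rotation":[0,0.34,0]},
  {"hand":0.5,"travel":[0,0,0],"rotation":[0,0.34,0]},
  {"hand":0.5,"travel":[0,0,0],"rotation":[0,0.34,0]},
  {"hand":0.5,"travel":[0,0,0],"rotation":[0,0.2,0]},
])

```text
time: 22.65
eef_pos: [0.5126, -0.0602, 0.2347]
tcp_rot: [0.484, -0.511, 0.516, -0.489]
contact_force: [-0.4, -0.3, 0.3]
opening: 0.501
```

```bash
python3 look.py f; python3 - <<'E'
from h import *
im,d,p,E=cam('wrist')
X=cloud(d,p,E);x,y,z=X[...,0],X[...,1],X[...,2]
m=(z>.083)&(z<.095)&(abs(x-.513)<.05)&(abs(y+.059)<.05)
print(m.sum(),cv2.minAreaRect((X[m][:,:2]*1000).astype(np.float32)))
import go;go.go(.5281,.1376,.15,0)
E
```

```text
t 22.65 pos [ 0.5126 -0.0602  0.2347] op 0.501 F [-0.4 -0.3  0.3]
[[-0.054  0.01   0.999]
 [-0.999  0.    -0.054]
 [-0.001 -1.     0.01 ]]
[-0.315 -0.053  1.989  0.003  1.196 -0.262]
W 0.69 [311.0, 348.5] 526 [ 0.48  -0.306  0.016] top 35 [ 0.4789 -0.3116  0.0241] [0.0188 0.0091 0.0057]
chamber wrist
tray wrist
chamber top
  top 56 [531.4 225.   14.6] z 0.077 mean [0.5307 0.2235 0.0767]
  top 54 [528.5 137.4  14.3] z 0.0776 mean [0.5279 0.1375 0.0778]
  top 54 [448.1 208.1  13.9] z 0.0765 mean [0.4482 0.2077 0.0767]
tray top
  top 55 [ 476.  -320.8   14. ] z 0.0682 mean [ 0.4754 -0.3199  0.068 ]
fin 108 ((625.024169921875, 175.14495849609375), (15.984192848205566, 69.24437713623047), 1.8324404954910278)
632 ((512.58984375, -59.08324432373047), (38.18022155761719, 14.384936332702637), 17.45985984802246)
t 22.85 pos [ 0.5126 -0.0602  0.2347] op 0.5 F [-0.2 -0.5  0.3]
[[-0.048  0.01   0.999]
 [-0.999  0.    -0.048]
 [-0.001 -1.     0.01 ]]
[-0.315 -0.053  1.989  0.003  1.196 -0.268]
rot [-0.019 -0.091 -0.001]
travel [-0.6592  0.2824  0.0515]
```

View pics/fw.png

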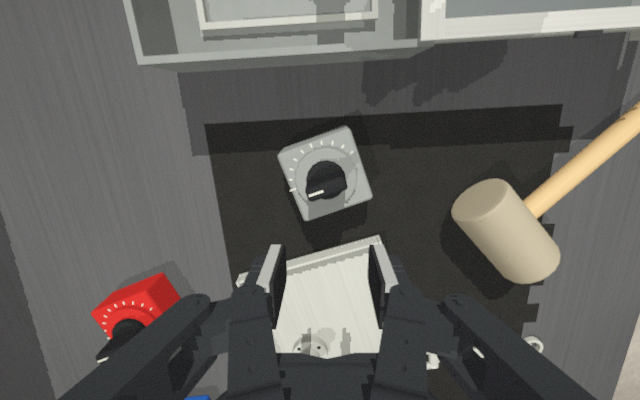

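>>> arm_command([
  {"hand":0.5,"travel":[0,0,0],"rotation":[-0.02,-0.09,0]},
  {"hand":0.5,"travel":[-0.16,0,0.013],"rotation":[0,0,0]},
  {"hand":0.5,"travel":[-0.16,0,0.013],"rotation":[0,0,0]},
  {"hand":0.5,"travel":[-0.16,0,0.013],"rotation":[0,0,0]},
  {"hand":0.5,"travel":[-0.16,0,0.013],"rotation":[0,0,0]},
  {"hand":0.5,"travel":[-0.01,0.1,0],"rotation":[0,0,0]},
  {"hand":0.5,"travel":[0,0.14,0],"rotation":[0,0,0]},
  {"hand":0.5,"travel":[0,0,0],"rotation":[0,0,0]},
])

```text
time: 23.85
eef_pos: [0.5294, 0.1409, 0.1632]
tcp_rot: [-0.502, 0.496, -0.498, 0.504]
contact_force: [0.5, -0.7, 0.6]
opening: 0.502
```

```bash
python3 look.py g; python3 go.py .5281 .1376 .063 0
```

```text
t 23.85 pos [0.5294 0.1409 0.1632] op 0.502 F [ 0.5 -0.7  0.6]
[[ 0.013  0.004  1.   ]
 [-1.    -0.     0.013]
 [ 0.    -1.     0.004]]
[ 0.075  0.103  1.97  -0.     1.065  0.063]
chamber wrist
  top 1547 [530.6 224.2  13.9] z 0.0771 mean [0.5306 0.2245 0.077 ]
  top 1554 [447.6 208.4  14.1] z 0.0769 mean [0.4486 0.2089 0.0767]
  top 1135 [528.  138.5  14.1] z 0.077 mean [0.5278 0.1398 0.0768]
tray wrist
chamber top
tray top
  top 58 [ 476.6 -321.2   14.3] z 0.068 mean [ 0.4753 -0.3199  0.0681]
t 24.0 pos [0.5331 0.1407 0.1686] op 0.5 F [ 0.3 -0.7 -0.4]
[[ 0.011  0.015  1.   ]
 [-1.     0.001  0.011]
 [-0.001 -1.     0.015]]
[ 0.074  0.099  1.963 -0.     1.065  0.063]
rot [-0.028  0.021 -0.001]
travel [ 0.0104  0.3519 -0.0166]
```

View pics/gw.png

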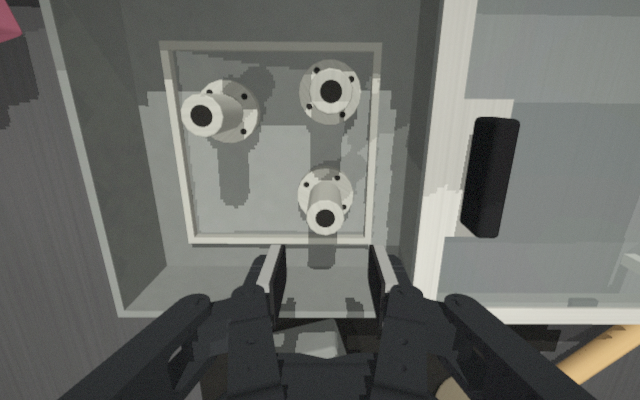

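>>> arm_command([
  {"hand":0.5,"travel":[0.01,0.03,-0.025],"rotation":[-0.028,0.02,0]},
  {"hand":0.5,"travel":[0,0.1,-0.005],"rotation":[0,0,0]},
  {"hand":0.5,"travel":[0,0.1,-0.003],"rotation":[0,0,0]},
  {"hand":0.5,"travel":[0,0.08,0],"rotation":[0,0,0]},
])

```text
time: 24.5
eef_pos: [0.5286, 0.1365, 0.0815]
tcp_rot: [0.495, -0.497, 0.504, -0.504]
contact_force: [0.1, -0.5, 0.1]
opening: 0.499
```

```bash
python3 go.py .5281 .1379 .063 0
```

```text
t 24.5 pos [0.5286 0.1365 0.0815] op 0.499 F [ 0.1 -0.5  0.1]
[[-0.002  0.015  1.   ]
 [-1.     0.002 -0.002]
 [-0.002 -1.     0.015]]
[6.700e-02 2.130e-01 2.018e+00 1.000e-03 8.950e-01 6.800e-02]
rot [-0.029 -0.004 -0.003]
travel [-0.0048  0.0617 -0.0017]
```

>>> arm_command([
  {"hand":0.5,"travel":[-0.004,0.045,-0.008],"rotation":[-0.03,0,0]},
  {"hand":0.5,"travel":[0,0.018,-0.004],"rotation":[0,0,0]},
  {"hand":0.5,"travel":[0,0,0],"rotation":[0,0,0]},
])

```text
time: 24.88
eef_pos: [0.5249, 0.1371, 0.0622]
tcp_rot: [-0.499, 0.502, -0.5, 0.499]
contact_force: [-0.1, -0.2, 0.5]
opening: 0.499
```

```bash
python3 go.py .5281 .1379 .063 0
```

```text
t 24.88 pos [0.5249 0.1371 0.0622] op 0.499 F [-0.1 -0.2  0.5]
[[-0.003 -0.002  1.   ]
 [-1.     0.002 -0.003]
 [-0.001 -1.    -0.002]]
[6.800e-02 2.460e-01 2.022e+00 2.000e-03 8.760e-01 6.900e-02]
rot [ 0.004 -0.006 -0.003]
travel [-0.0026 -0.0026  0.0106]
```

>>> arm_command([
  {"hand":0.5,"travel":[-0.002,0,0.009],"rotation":[0,0,0]},
  {"hand":0,"travel":[0,0,0],"rotation":[0,0,0]},
  {"hand":0,"travel":[0,0,0],"rotation":[0,0,0]},
  {"hand":0,"travel":[0,0,0],"rotation":[0,0,0]},
  {"hand":0,"travel":[0,0,0],"rotation":[0,0,0]},
], grip_force=60)

```text
time: 25.5
eef_pos: [0.5289, 0.1379, 0.0642]
tcp_rot: [-0.499, 0.501, -0.501, 0.5]
contact_force: [-0.1, -0.6, -0.6]
opening: 0.313
```

```bash
python3 go.py .562 -.297 .22 0
```

```text
t 25.5 pos [0.5289 0.1379 0.0642] op 0.313 F [-0.1 -0.6 -0.6]
[[-0.003  0.001  1.   ]
 [-1.     0.002 -0.003]
 [-0.002 -1.     0.001]]
[6.900e-02 2.490e-01 2.014e+00 2.000e-03 8.780e-01 7.000e-02]
rot [-0.002 -0.006 -0.003]
travel [ 1.4496 -0.5193  0.1103]
```

>>> arm_command([
  {"hand":0,"travel":[0,-0.1,0],"rotation":[0,0,0]},
  {"hand":0,"travel":[0,-0.14,0],"rotation":[0,0,0]},
  {"hand":0,"travel":[0,-0.14,0],"rotation":[0,0,0]},
  {"hand":0,"travel":[0,-0.14,0],"rotation":[0,0,0]},
  {"hand":0,"travel":[0.1,0,0.012],"rotation":[0,0,0]},
  {"hand":0,"travel":[0.16,0,0.012],"rotation":[0,0,0]},
  {"hand":0,"travel":[0.16,0,0.012],"rotation":[0,0,0]},
  {"hand":0,"travel":[0.16,0,0.012],"rotation":[0,0,0]},
  {"hand":0,"travel":[0.16,0,0.012],"rotation":[0,0,0]},
  {"hand":0,"travel":[0.16,0,0.012],"rotation":[0,0,0]},
  {"hand":0,"travel":[0.16,0,0.012],"rotation":[0,0,0]},
  {"hand":0,"travel":[0.16,0,0.012],"rotation":[0,0,0]},
  {"hand":0,"travel":[0.16,0,0.012],"rotation":[0,0,0]},
  {"hand":0,"travel":[0.06,0,0],"rotation":[0,0,0]},
  {"hand":0,"travel":[0,0,0],"rotation":[0,0,0]},
])

```text
time: 27.38
eef_pos: [0.5543, -0.305, 0.2121]
tcp_rot: [-0.502, 0.507, -0.493, 0.498]
contact_force: [0.4, 0.5, -3.3]
opening: 0.308
```

```bash
python3 go.py .562 -.297 .07 0
```

```text
t 27.38 pos [ 0.5543 -0.305   0.2121] op 0.308 F [ 0.4  0.5 -3.3]
[[-0.    -0.018  1.   ]
 [-1.     0.008 -0.   ]
 [-0.008 -1.    -0.018]]
[-0.662  0.242  1.714 -0.005  1.205 -0.66 ]
rot [ 0.034 -0.001 -0.016]
travel [-0.0267  0.4736  0.0258]
```

>>> arm_command([
  {"hand":0,"travel":[-0.02,0.05,0.02],"rotation":[0.034,0,-0.016]},
  {"hand":0,"travel":[0.005,0.12,0],"rotation":[0,0,0]},
  {"hand":0,"travel":[0.005,0.12,0],"rotation":[0,0,0]},
  {"hand":0,"travel":[0,0.12,0],"rotation":[0,0,0]},
  {"hand":0,"travel":[0,0.05,0],"rotation":[0,0,0]},
])

```text
time: 28.0
eef_pos: [0.5615, -0.293, 0.0719]
tcp_rot: [-0.5, 0.499, -0.498, 0.503]
contact_force: [1.0, -0.1, -2.3]
opening: 0.312
```

```bash
python3 go.py .562 -.297 .06 0
```

```text
t 28.0 pos [ 0.5615 -0.293   0.0719] op 0.312 F [ 1.  -0.1 -2.3]
[[ 0.006  0.002  1.   ]
 [-1.     0.003  0.006]
 [-0.003 -1.     0.002]]
[-0.642  0.402  1.795  0.004  0.946 -0.651]
rot [-0.003  0.012 -0.006]
travel [0.0133 0.0398 0.0017]
```

>>> arm_command([
  {"hand":0,"travel":[0.013,0.02,0],"rotation":[0,0,0]},
  {"hand":0,"travel":[0,0.02,0],"rotation":[0,0,0]},
  {"hand":0,"travel":[0,0.006,0],"rotation":[0,0,0]},
  {"hand":0,"travel":[0,0,0],"rotation":[0,0,0]},
])

```text
time: 28.5
eef_pos: [0.5634, -0.2965, 0.0603]
tcp_rot: [-0.501, 0.497, -0.499, 0.503]
contact_force: [-0.5, -0.1, -2.1]
opening: 0.311
```

```bash
python3 go.py .562 -.297 .056 0
```

```text
t 28.5 pos [ 0.5634 -0.2965  0.0603] op 0.311 F [-0.5 -0.1 -2.1]
[[ 0.008  0.005  1.   ]
 [-1.     0.001  0.008]
 [-0.001 -1.     0.005]]
[-0.645  0.423  1.791  0.005  0.925 -0.656]
rot [-0.009  0.015 -0.002]
travel [ 0.0017  0.0144 -0.0047]
```

>>> arm_command([
  {"hand":0,"travel":[0,0.008,0],"rotation":[-0.009,0,0]},
  {"hand":0,"travel":[0,0.007,0],"rotation":[0,0,0]},
  {"hand":0,"travel":[0,0.004,0],"rotation":[0,0,0]},
])

```text
time: 28.88
eef_pos: [0.5643, -0.2974, 0.0562]
tcp_rot: [-0.502, 0.497, -0.499, 0.502]
contact_force: [-1.1, -0.2, 0.8]
opening: 0.318
```

>>> arm_command([
  {"hand":0.5,"travel":[0,0,0],"rotation":[0,0,0]},
  {"hand":0.5,"travel":[0,0,0],"rotation":[0,0,0]},
  {"hand":0.5,"travel":[0,-0.08,0],"rotation":[0,0,0]},
  {"hand":0.5,"travel":[0,-0.18,0],"rotation":[0,0,0]},
  {"hand":0.5,"travel":[0,-0.18,0],"rotation":[0,0,0]},
  {"hand":0.5,"travel":[-0.1,-0.06,-0.03],"rotation":[0,0,0]},
  {"hand":0.5,"travel":[-0.16,0,-0.035],"rotation":[0,0,0]},
  {"hand":0.5,"travel":[-0.16,0,-0.035],"rotation":[0,0,0]},
  {"hand":0.5,"travel":[-0.16,0,-0.035],"rotation":[0,0,0]},
  {"hand":0.5,"travel":[-0.16,0,-0.035],"rotation":[0,0,0]},
  {"hand":0.5,"travel":[-0.16,0,-0.035],"rotation":[0,0,0]},
  {"hand":0.5,"travel":[-0.16,0,-0.035],"rotation":[0,0,0]},
  {"hand":0.5,"travel":[-0.16,0,-0.035],"rotation":[0,0,0]},
  {"hand":0.5,"travel":[-0.16,0,-0.035],"rotation":[0,0,0]},
  {"hand":0.5,"travel":[-0.1,0,-0.035],"rotation":[0,0,0]},
  {"hand":0.5,"travel":[0,0,0],"rotation":[0,0,0]},
])

```text
time: 30.88
eef_pos: [0.4592, 0.1566, 0.2188]
tcp_rot: [0.496, -0.49, 0.508, -0.506]
contact_force: [-0.1, -0.3, 0.4]
opening: 0.501
```

```bash
python3 look.py k; python3 go.py .4476 .2083 .15 0
```

```text
t 30.88 pos [0.4592 0.1566 0.2188] op 0.501 F [-0.1 -0.3  0.4]
[[ 0.005  0.028  1.   ]
 [-1.    -0.008  0.005]
 [ 0.008 -1.     0.028]]
[ 0.124 -0.118  2.08  -0.012  1.153  0.124]
chamber wrist
  top 931 [530.3 223.9  13.9] z 0.077 mean [0.5295 0.2245 0.0769]
  top 866 [447.2 208.3  14. ] z 0.077 mean [0.4474 0.2087 0.077 ]
tray wrist
chamber top
tray top
  top 58 [ 563.5 -297.2   14. ] z 0.0685 mean [ 0.5625 -0.2961  0.0676]
  top 58 [ 476.5 -321.    14.3] z 0.0683 mean [ 0.4754 -0.3199  0.0677]
fin 108 ((624.8977661132812, 174.41253662109375), (14.65324878692627, 69.26709747314453), 0.8231943845748901)
t 31.02 pos [0.4602 0.1545 0.2187] op 0.498 F [-0.2  0.3  0.5]
[[ 0.001  0.028  1.   ]
 [-1.    -0.008  0.001]
 [ 0.008 -1.     0.028]]
[ 0.12  -0.118  2.08  -0.012  1.153  0.124]
rot [-0.053  0.002  0.016]
travel [-0.1794  0.229  -0.0421]
```

View pics/kw.png

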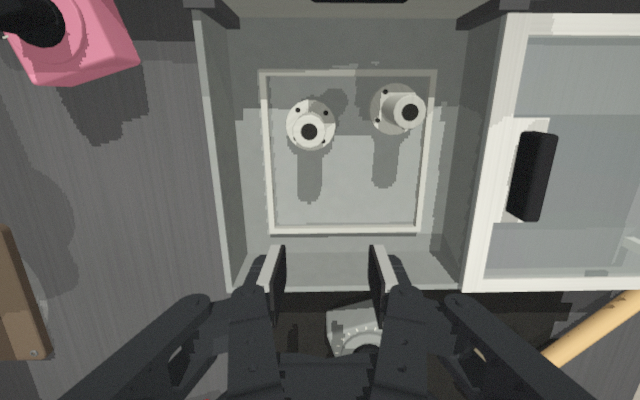

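View pics/kt.png

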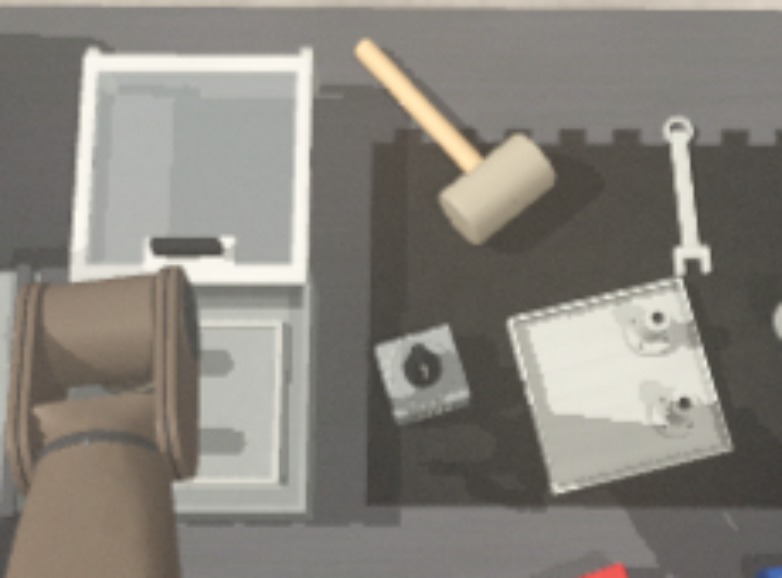

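>>> arm_command([
  {"hand":0.5,"travel":[-0.09,0,-0.03],"rotation":[-0.053,0,0.016]},
  {"hand":0.5,"travel":[-0.09,0.06,-0.01],"rotation":[0,0,0]},
  {"hand":0.5,"travel":[0,0.14,0],"rotation":[0,0,0]},
  {"hand":0.5,"travel":[0,0.1,-0.004],"rotation":[0,0,0]},
  {"hand":0.5,"travel":[0,0.07,-0.004],"rotation":[0,0,0]},
])

```text
time: 31.65
eef_pos: [0.4524, 0.2044, 0.1082]
tcp_rot: [0.495, -0.5, 0.504, -0.5]
contact_force: [0.4, 0.2, -0.2]
opening: 0.5
```

```bash
python3 go.py .4474 .2083 .0635 0
```

```text
t 31.65 pos [0.4524 0.2044 0.1082] op 0.5 F [ 0.4  0.2 -0.2]
[[-0.01   0.009  1.   ]
 [-1.     0.001 -0.01 ]
 [-0.001 -1.     0.009]]
[ 2.200e-01  6.800e-02  2.123e+00 -1.000e-03  9.410e-01  2.310e-01]
rot [-0.018 -0.019 -0.002]
travel [-0.013   0.1489 -0.0166]
```

>>> arm_command([
  {"hand":0.5,"travel":[-0.013,0.02,-0.018],"rotation":[-0.02,-0.02,0]},
  {"hand":0.5,"travel":[0,0.08,-0.003],"rotation":[0,0,0]},
  {"hand":0.5,"travel":[0,0.045,-0.003],"rotation":[0,0,0]},
  {"hand":0.5,"travel":[0,0,0],"rotation":[0,0,0]},
])

```text
time: 32.15
eef_pos: [0.4468, 0.2061, 0.064]
tcp_rot: [-0.499, 0.502, -0.5, 0.499]
contact_force: [-0.4, -0.4, -0.0]
opening: 0.498
```

```bash
python3 go.py .4474 .2083 .0635 0
```

```text
t 32.15 pos [0.4468 0.2061 0.064 ] op 0.498 F [-0.4 -0.4 -0. ]
[[-0.004 -0.002  1.   ]
 [-1.     0.001 -0.004]
 [-0.001 -1.    -0.002]]
[2.250e-01 1.420e-01 2.143e+00 2.000e-03 8.580e-01 2.270e-01]
rot [ 0.004 -0.007 -0.002]
travel [-0.0075  0.0016  0.0019]
```

>>> arm_command([
  {"hand":0.5,"travel":[-0.007,0,0.002],"rotation":[0,0,0]},
  {"hand":0,"travel":[0,0,0],"rotation":[0,0,0]},
  {"hand":0,"travel":[0,0,0],"rotation":[0,0,0]},
  {"hand":0,"travel":[0,0,0],"rotation":[0,0,0]},
  {"hand":0,"travel":[0,0,0],"rotation":[0,0,0]},
])

```text
time: 32.78
eef_pos: [0.4485, 0.2086, 0.066]
tcp_rot: [-0.499, 0.501, -0.501, 0.5]
contact_force: [-0.4, 0.8, -1.5]
opening: 0.311
```

```bash
python3 go.py .453 -.231 .22 0
```

```text
t 32.77 pos [0.4485 0.2086 0.066 ] op 0.311 F [-0.4  0.8 -1.5]
[[-0.003  0.001  1.   ]
 [-1.     0.002 -0.003]
 [-0.002 -1.     0.001]]
[2.290e-01 1.420e-01 2.138e+00 2.000e-03 8.610e-01 2.310e-01]
rot [-0.001 -0.007 -0.003]
travel [ 1.4652 -0.5133  0.0151]
```

>>> arm_command([
  {"hand":0,"travel":[0,-0.1,0],"rotation":[0,0,0]},
  {"hand":0,"travel":[0,-0.14,0],"rotation":[0,0,0]},
  {"hand":0,"travel":[0,-0.14,0],"rotation":[0,0,0]},
  {"hand":0,"travel":[0,-0.14,0],"rotation":[0,0,0]},
  {"hand":0,"travel":[0.1,0,0.004],"rotation":[0,0,0]},
  {"hand":0,"travel":[0.16,0,0.004],"rotation":[0,0,0]},
  {"hand":0,"travel":[0.16,0,0.003],"rotation":[0,0,0]},
  {"hand":0,"travel":[0.16,0,0.003],"rotation":[0,0,0]},
  {"hand":0,"travel":[0.16,0,0.003],"rotation":[0,0,0]},
  {"hand":0,"travel":[0.16,0,0.003],"rotation":[0,0,0]},
  {"hand":0,"travel":[0.16,0,0.003],"rotation":[0,0,0]},
  {"hand":0,"travel":[0.16,0,0.003],"rotation":[0,0,0]},
  {"hand":0,"travel":[0.16,0,0.003],"rotation":[0,0,0]},
  {"hand":0,"travel":[0.07,0,0],"rotation":[0,0,0]},
  {"hand":0,"travel":[0,0,0],"rotation":[0,0,0]},
])

```text
time: 34.65
eef_pos: [0.4518, -0.2389, 0.2212]
tcp_rot: [-0.501, 0.503, -0.498, 0.499]
contact_force: [-0.5, 0.5, -2.8]
opening: 0.308
```

```bash
python3 go.py .453 -.231 .07 0
```

```text
t 34.65 pos [ 0.4518 -0.2389  0.2212] op 0.308 F [-0.5  0.5 -2.8]
[[-0.001 -0.006  1.   ]
 [-1.     0.003 -0.001]
 [-0.003 -1.    -0.006]]
[-6.840e-01 -4.200e-02  2.005e+00 -2.000e-03  1.186e+00 -6.830e-01]
rot [ 0.012 -0.002 -0.006]
travel [-0.0263  0.504   0.0041]
```

>>> arm_command([
  {"hand":0,"travel":[-0.02,0.05,0],"rotation":[0.012,0,-0.006]},
  {"hand":0,"travel":[0.005,0.12,0],"rotation":[0,0,0]},
  {"hand":0,"travel":[0.005,0.12,0],"rotation":[0,0,0]},
  {"hand":0,"travel":[0,0.12,0],"rotation":[0,0,0]},
  {"hand":0,"travel":[0,0.06,0],"rotation":[0,0,0]},
])

```text
time: 35.28
eef_pos: [0.4514, -0.226, 0.0738]
tcp_rot: [-0.501, 0.499, -0.498, 0.503]
contact_force: [-0.4, -0.0, -2.6]
opening: 0.317
```

```bash
python3 go.py .453 -.231 .06 0
```

```text
t 35.27 pos [ 0.4514 -0.226   0.0738] op 0.317 F [-0.4 -0.  -2.6]
[[ 0.007  0.001  1.   ]
 [-1.     0.003  0.007]
 [-0.003 -1.     0.001]]
[-0.667  0.15   2.11   0.004  0.882 -0.677]
rot [-0.002  0.014 -0.006]
travel [0.0168 0.0459 0.0052]
```

>>> arm_command([
  {"hand":0,"travel":[0.014,0.02,0.005],"rotation":[0,0,0]},
  {"hand":0,"travel":[0,0.023,0],"rotation":[0,0,0]},
  {"hand":0,"travel":[0,0.008,0],"rotation":[0,0,0]},
  {"hand":0,"travel":[0,0.005,0],"rotation":[0,0,0]},
])

```text
time: 35.78
eef_pos: [0.4525, -0.2265, 0.0581]
tcp_rot: [-0.503, 0.499, -0.494, 0.504]
contact_force: [-4.2, 0.5, 2.7]
opening: 0.316
```

```bash
python3 go.py .453 -.231 .058 0;python3 -c "
from h import *
im,d,p,E=cam('wrist');cv2.imwrite('pics/m.png',im)"
```

```text
t 35.77 pos [ 0.4525 -0.2265  0.0581] op 0.316 F [-4.2  0.5  2.7]
[[ 0.013 -0.005  1.   ]
 [-1.     0.006  0.013]
 [-0.006 -1.    -0.005]]
[-6.660e-01  1.840e-01  2.108e+00  2.000e-03  8.570e-01 -6.800e-01]
rot [ 0.009  0.025 -0.012]
travel [0.015  0.0003 0.0015]
```

View pics/m.png

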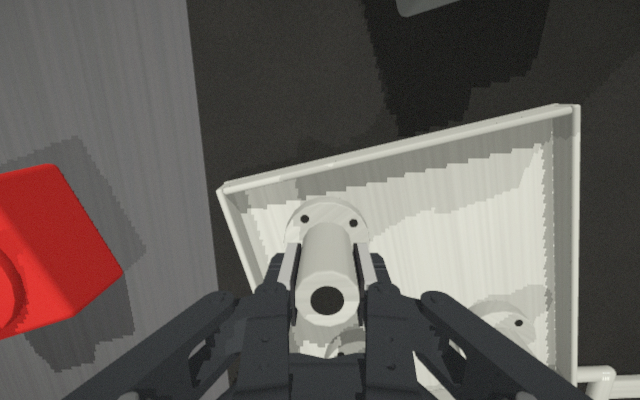

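>>> arm_command([
  {"hand":0.5,"travel":[0,0,0],"rotation":[0,0,0]},
  {"hand":0.5,"travel":[0,0,0],"rotation":[0,0,0]},
  {"hand":0.5,"travel":[0,-0.08,0],"rotation":[0,0.02,0]},
  {"hand":0.5,"travel":[0,-0.18,0],"rotation":[0,0,0]},
  {"hand":0.5,"travel":[0,-0.18,0],"rotation":[0,0,0]},
  {"hand":0.5,"travel":[-0.1,-0.06,0.03],"rotation":[0,0,0]},
  {"hand":0.5,"travel":[-0.16,0,0.03],"rotation":[0,0,0]},
  {"hand":0.5,"travel":[-0.16,0,0.03],"rotation":[0,0,0]},
  {"hand":0.5,"travel":[-0.16,0,0.03],"rotation":[0,0,0]},
  {"hand":0.5,"travel":[-0.16,0,0.03],"rotation":[0,0,0]},
  {"hand":0.5,"travel":[-0.16,0,0.03],"rotation":[0,0,0]},
  {"hand":0.5,"travel":[-0.16,0,0.03],"rotation":[0,0,0]},
  {"hand":0.5,"travel":[-0.16,0,0.02],"rotation":[0,0,0]},
  {"hand":0.5,"travel":[-0.12,0,0.02],"rotation":[0,0,0]},
  {"hand":0.5,"travel":[0,0,0],"rotation":[0,0,0]},
])

```text
time: 37.7
eef_pos: [0.5374, 0.1859, 0.2211]
tcp_rot: [0.493, -0.495, 0.506, -0.506]
contact_force: [0.9, -0.1, 0.3]
opening: 0.497
```

```bash
python3 look.py n; python3 go.py .5303 .2239 .12 0
```

```text
t 37.7 pos [0.5374 0.1859 0.2211] op 0.497 F [ 0.9 -0.1  0.3]
[[-0.002  0.024  1.   ]
 [-1.     0.001 -0.002]
 [-0.001 -1.     0.024]]
[ 0.156  0.074  1.887 -0.003  1.156  0.159]
chamber wrist
  top 812 [530.6 224.2  13.9] z 0.077 mean [0.5305 0.2247 0.0769]
tray wrist
chamber top
tray top
  top 57 [ 563.6 -296.8   14.4] z 0.0679 mean [ 0.5625 -0.2966  0.0679]
  top 58 [ 475.6 -321.5   14.8] z 0.0679 mean [ 0.4754 -0.32    0.0676]
  top 58 [ 452.7 -226.6   14.2] z 0.068 mean [ 0.4513 -0.2257  0.0676]
fin 78 ((624.5134887695312, 166.08460998535156), (13.973305702209473, 50.91144943237305), 0.7009862661361694)
t 37.85 pos [0.5372 0.1831 0.2208] op 0.499 F [-0.1  0.2  0.4]
[[-0.006  0.023  1.   ]
 [-1.    -0.    -0.006]
 [ 0.    -1.     0.023]]
[ 0.151  0.072  1.889 -0.004  1.157  0.159]
rot [-0.045 -0.011  0.   ]
travel [-0.1359  0.3361 -0.023 ]
```

View pics/nt.png

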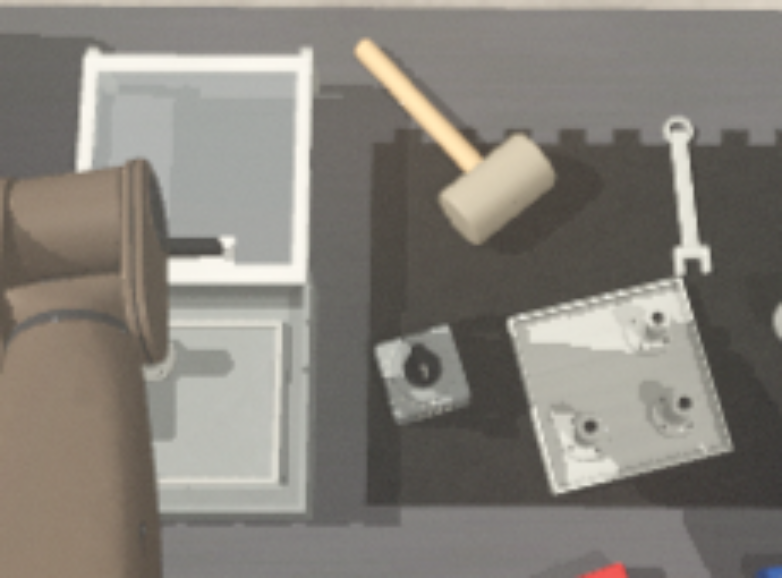

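Three hubs stand in the tray (crop 656,318; 683,402; 590,427). Now the last one.

>>> arm_command([
  {"hand":0.5,"travel":[-0.07,0,-0.023],"rotation":[-0.045,-0.01,0]},
  {"hand":0.5,"travel":[-0.07,0.06,-0.006],"rotation":[0,0,0]},
  {"hand":0.5,"travel":[0,0.12,-0.004],"rotation":[0,0,0]},
  {"hand":0.5,"travel":[0,0.1,-0.004],"rotation":[0,0,0]},
  {"hand":0.5,"travel":[0,0.07,-0.004],"rotation":[0,0,0]},
])

```text
time: 38.48
eef_pos: [0.5261, 0.2266, 0.1165]
tcp_rot: [0.497, -0.502, 0.502, -0.5]
contact_force: [-1.1, 0.3, -0.4]
opening: 0.501
```

```bash
python3 go.py .5303 .2239 .064 0
```

```text
t 38.48 pos [0.5261 0.2266 0.1165] op 0.501 F [-1.1  0.3 -0.4]
[[-0.007  0.003  1.   ]
 [-1.     0.003 -0.007]
 [-0.003 -1.     0.003]]
[0.229 0.218 1.934 0.003 0.985 0.235]
rot [-0.006 -0.014 -0.006]
travel [0.009  0.1751 0.0142]
```

>>> arm_command([
  {"hand":0.5,"travel":[0.008,0.02,0.011],"rotation":[0,-0.014,0]},
  {"hand":0.5,"travel":[0,0.09,0],"rotation":[0,0,0]},
  {"hand":0.5,"travel":[0,0.06,-0.002],"rotation":[0,0,0]},
  {"hand":0.5,"travel":[0,0,0],"rotation":[0,0,0]},
])

```text
time: 38.98
eef_pos: [0.5296, 0.2243, 0.0646]
tcp_rot: [-0.498, 0.501, -0.5, 0.501]
contact_force: [0.3, 0.0, -0.2]
opening: 0.5
```

```bash
python3 go.py .5303 .2239 .064 0
```

```text
t 38.98 pos [0.5296 0.2243 0.0646] op 0.5 F [ 0.3  0.  -0.2]
[[-0.001  0.002  1.   ]
 [-1.     0.004 -0.001]
 [-0.004 -1.     0.002]]
[0.223 0.302 1.945 0.004 0.892 0.222]
rot [-0.004 -0.002 -0.007]
travel [0.0012 0.0021 0.0024]
```

>>> arm_command([
  {"hand":0,"travel":[0,0,0],"rotation":[0,0,0]},
  {"hand":0,"travel":[0,0,0],"rotation":[0,0,0]},
  {"hand":0,"travel":[0,0,0],"rotation":[0,0,0]},
  {"hand":0,"travel":[0,0,0],"rotation":[0,0,0]},
])

```text
time: 39.48
eef_pos: [0.5306, 0.2245, 0.0666]
tcp_rot: [-0.497, 0.5, -0.5, 0.502]
contact_force: [0.0, 0.4, -2.8]
opening: 0.311
```

```bash
python3 go.py .540 -.209 .22 0
```

```text
t 39.48 pos [0.5306 0.2245 0.0666] op 0.311 F [ 0.   0.4 -2.8]
[[-0.001  0.005  1.   ]
 [-1.     0.004 -0.001]
 [-0.004 -1.     0.005]]
[0.223 0.3   1.944 0.004 0.893 0.222]
rot [-0.01  -0.002 -0.008]
travel [ 1.445  -0.5114  0.0315]
```

>>> arm_command([
  {"hand":0,"travel":[0,-0.1,0],"rotation":[0,0,0]},
  {"hand":0,"travel":[0,-0.14,0],"rotation":[0,0,0]},
  {"hand":0,"travel":[0,-0.14,0],"rotation":[0,0,0]},
  {"hand":0,"travel":[0,-0.14,0],"rotation":[0,0,0]},
  {"hand":0,"travel":[0.1,0,0.006],"rotation":[0,0,0]},
  {"hand":0,"travel":[0.16,0,0.006],"rotation":[0,0,0]},
  {"hand":0,"travel":[0.16,0,0.005],"rotation":[0,0,0]},
  {"hand":0,"travel":[0.16,0,0.005],"rotation":[0,0,0]},
  {"hand":0,"travel":[0.16,0,0.005],"rotation":[0,0,0]},
  {"hand":0,"travel":[0.16,0,0.005],"rotation":[0,0,0]},
  {"hand":0,"travel":[0.16,0,0.005],"rotation":[0,0,0]},
  {"hand":0,"travel":[0.16,0,0.005],"rotation":[0,0,0]},
  {"hand":0,"travel":[0.16,0,0.005],"rotation":[0,0,0]},
  {"hand":0,"travel":[0.05,0,0],"rotation":[0,0,0]},
  {"hand":0,"travel":[0,0,0],"rotation":[0,0,0]},
])

```text
time: 41.35
eef_pos: [0.5407, -0.2168, 0.2234]
tcp_rot: [-0.499, 0.5, -0.499, 0.502]
contact_force: [-0.2, -0.2, -3.4]
opening: 0.313
```

```bash
python3 go.py .540 -.209 .07 0; python3 look.py o
```

```text
t 41.35 pos [ 0.5407 -0.2168  0.2234] op 0.313 F [-0.2 -0.2 -3.4]
[[ 0.002  0.001  1.   ]
 [-1.     0.005  0.002]
 [-0.005 -1.     0.001]]
[-0.557  0.114  1.839  0.005  1.19  -0.561]
rot [-0.003  0.004 -0.01 ]
travel [-0.0258  0.5112 -0.0023]
t 41.35 pos [ 0.5407 -0.2168  0.2234] op 0.313 F [-0.2 -0.2 -3.4]
[[ 0.002  0.001  1.   ]
 [-1.     0.005  0.002]
 [-0.005 -1.     0.001]]
[-0.557  0.114  1.839  0.005  1.19  -0.561]
W 0.7 [262.0, 255.2] 795 [ 0.47  -0.308  0.017] top 132 [ 0.4702 -0.3161  0.0674] [0.0139 0.0185 0.0059]
W 0.33 [522.6, 84.7] 13384 [ 0.711 -0.125  0.059] top 4421 [ 0.7123 -0.1361  0.0672] [0.0876 0.0956 0.006 ]
W 0.27 [292.0, 8.4] 1009 [ 0.514 -0.07   0.059] top 45 [ 0.5022 -0.0696  0.0857] [0.0104 0.0028 0.006 ]
chamber wrist
tray wrist
  top 720 [ 451.8 -225.9   14. ] z 0.069 mean [ 0.4529 -0.225   0.0685]
  top 164 [ 470.5 -316.5   11.6] z 0.0686 mean [ 0.4698 -0.3136  0.0676]
chamber top
tray top
  top 19 [ 559.1 -301.1   11.1] z 0.0691 mean [ 0.5572 -0.3032  0.0676]
  top 57 [ 476.2 -321.4   13.9] z 0.0681 mean [ 0.4755 -0.32    0.0681]
  top 41 [ 450.4 -228.3   13.2] z 0.0688 mean [ 0.4499 -0.2294  0.0681]
fin 109 ((624.0264282226562, 175.24935913085938), (69.42999267578125, 14.759809494018555), 89.37144470214844)
```

View pics/ow.png

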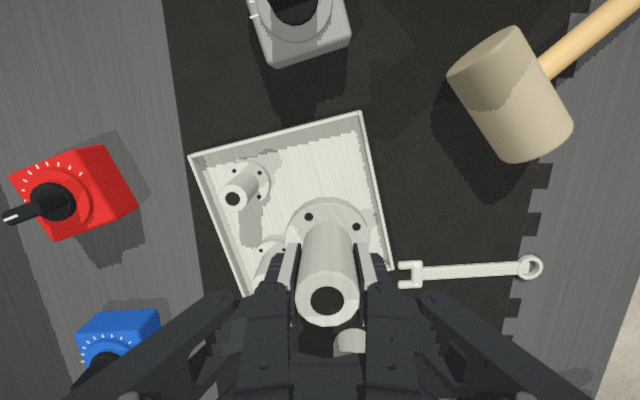

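>>> arm_command([
  {"hand":0,"travel":[-0.015,0.05,-0.002],"rotation":[0,0,0]},
  {"hand":0,"travel":[0.004,0.12,0],"rotation":[0,0,0]},
  {"hand":0,"travel":[0.004,0.12,0],"rotation":[0,0,0]},
  {"hand":0,"travel":[0,0.12,0],"rotation":[0,0,0]},
  {"hand":0,"travel":[0,0.06,0],"rotation":[0,0,0]},
])

```text
time: 42.12
eef_pos: [0.5415, -0.2048, 0.0778]
tcp_rot: [-0.501, 0.497, -0.496, 0.506]
contact_force: [-0.2, 0.8, -3.5]
opening: 0.311
```

```bash
python3 go.py .540 -.209 .06 0
```

```text
t 42.12 pos [ 0.5415 -0.2048  0.0778] op 0.311 F [-0.2  0.8 -3.5]
[[ 0.013  0.004  1.   ]
 [-1.     0.005  0.013]
 [-0.005 -1.     0.004]]
[-0.539  0.289  1.932  0.008  0.92  -0.557]
rot [-0.007  0.025 -0.01 ]
travel [ 0.0141  0.0593 -0.0048]
```

>>> arm_command([
  {"hand":0,"travel":[0.014,0.025,-0.005],"rotation":[-0.007,0.02,-0.01]},
  {"hand":0,"travel":[0,0.03,0],"rotation":[0,0,0]},
  {"hand":0,"travel":[0,0.008,0],"rotation":[0,0,0]},
])

```text
time: 42.5
eef_pos: [0.5405, -0.2082, 0.0581]
tcp_rot: [0.501, -0.499, 0.499, -0.501]
contact_force: [0.0, -0.5, -2.9]
opening: 0.31
```

>>> arm_command([
  {"hand":0,"travel":[0,0.006,0],"rotation":[0,0,0]},
])

```text
time: 42.62
eef_pos: [0.5409, -0.2086, 0.0578]
tcp_rot: [0.501, -0.499, 0.499, -0.501]
contact_force: [-3.4, 1.1, 7.7]
opening: 0.315
```

>>> arm_command([
  {"hand":0.5,"travel":[0,0,0],"rotation":[0,0,0]},
  {"hand":0.5,"travel":[0,0,0],"rotation":[0,0,0]},
  {"hand":0.5,"travel":[0,-0.08,0],"rotation":[0,0,0]},
  {"hand":0.5,"travel":[0,-0.18,0],"rotation":[0,0,0]},
  {"hand":0.5,"travel":[0,-0.18,0],"rotation":[0,0,0]},
  {"hand":0.5,"travel":[-0.1,-0.06,0.03],"rotation":[0,0,0]},
  {"hand":0.4,"travel":[-0.16,0,0.036],"rotation":[0,0,0]},
  {"hand":0.4,"travel":[-0.16,0,0.036],"rotation":[0,0,0]},
  {"hand":0.4,"travel":[-0.16,0,0.036],"rotation":[0,0,0]},
  {"hand":0.4,"travel":[-0.16,0,0.036],"rotation":[0,0,0]},
  {"hand":0.4,"travel":[-0.16,0,0.036],"rotation":[0,0,0]},
  {"hand":0.4,"travel":[-0.16,0,0.03],"rotation":[0,0,0]},
  {"hand":0.4,"travel":[-0.15,0,0.03],"rotation":[0,0,0]},
  {"hand":0.4,"travel":[0,0,0],"rotation":[0,0,0]},
])

```text
time: 44.38
eef_pos: [0.6313, 0.1625, 0.2255]
tcp_rot: [0.493, -0.489, 0.511, -0.506]
contact_force: [-0.6, -0.9, -0.9]
opening: 0.397
```

```bash
python3 look.py q; python3 go.py .6245 .175 .119 0
```

```text
t 44.38 pos [0.6313 0.1625 0.2255] op 0.397 F [-0.6 -0.9 -0.9]
[[-0.001  0.034  0.999]
 [-1.    -0.009 -0.001]
 [ 0.009 -0.999  0.034]]
[ 0.101  0.247  1.682 -0.014  1.179  0.107]
chamber wrist
tray wrist
chamber top
tray top
  top 59 [ 563.4 -297.3   14.2] z 0.0686 mean [ 0.5621 -0.2963  0.0672]
  top 58 [ 540.3 -208.7   14.2] z 0.0685 mean [ 0.5393 -0.2085  0.068 ]
  top 59 [ 476.1 -321.    14. ] z 0.0685 mean [ 0.4752 -0.32    0.0676]
  top 58 [ 452.4 -226.6   14. ] z 0.0685 mean [ 0.4516 -0.2259  0.0677]
fin 61 ((624.10986328125, 163.21978759765625), (12.999730110168457, 47.14498519897461), 1.7455089092254639)
t 44.52 pos [0.631  0.159  0.2251] op 0.398 F [ 0.4  0.2 -0.9]
[[-0.005  0.033  0.999]
 [-1.    -0.01  -0.005]
 [ 0.01  -0.999  0.033]]
[ 0.096  0.245  1.685 -0.014  1.18   0.106]
rot [-0.062 -0.01   0.02 ]
travel [-0.0532  0.3538 -0.0218]
```

View pics/qt.png

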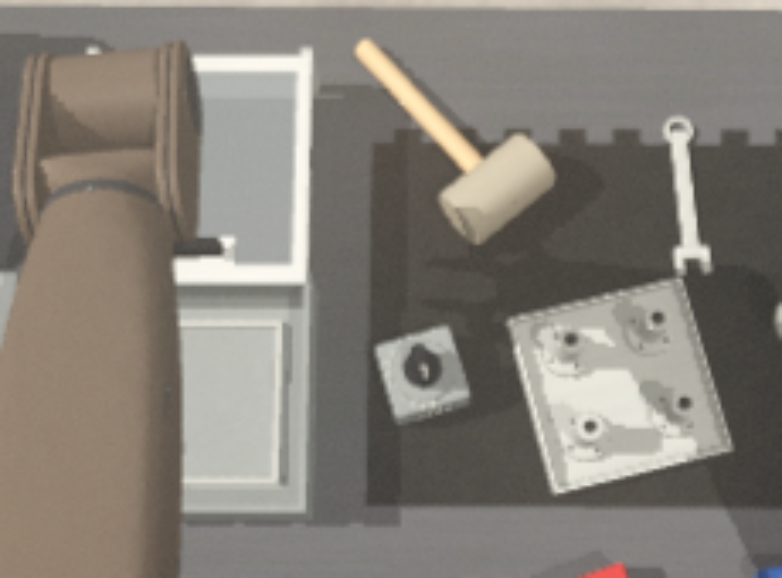

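View pics/qw.png

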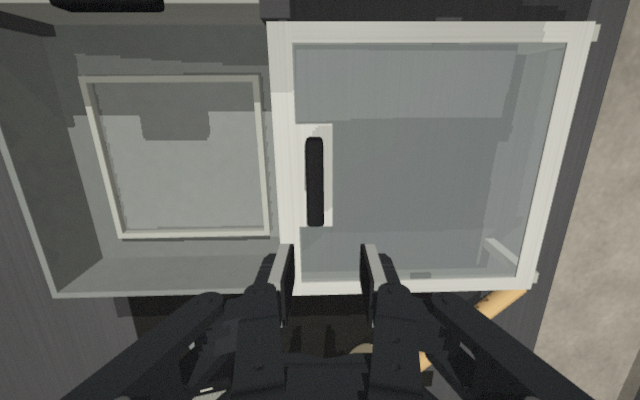

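Four hubs upright in the tray, chamber empty, fin at (315,180). Now grip the fin.

>>> arm_command([
  {"hand":0.4,"travel":[-0.05,0.03,-0.02],"rotation":[-0.06,-0.01,0.02]},
  {"hand":0.4,"travel":[0,0.15,-0.006],"rotation":[0,0,0]},
  {"hand":0.4,"travel":[0,0.12,-0.006],"rotation":[0,0,0]},
])

```text
time: 44.9
eef_pos: [0.6239, 0.1727, 0.1366]
tcp_rot: [0.496, -0.5, 0.502, -0.501]
contact_force: [0.2, 0.2, -0.1]
opening: 0.398
```

```bash
python3 go.py .6245 .175 .119 0
```

```text
t 44.9 pos [0.6239 0.1727 0.1366] op 0.398 F [ 0.2  0.2 -0.1]
[[-0.005  0.007  1.   ]
 [-1.     0.003 -0.005]
 [-0.003 -1.     0.007]]
[0.113 0.34  1.739 0.003 1.055 0.116]
rot [-0.013 -0.009 -0.006]
travel [-0.0076  0.0586  0.002 ]
```

>>> arm_command([
  {"hand":0.4,"travel":[-0.007,0.035,0.002],"rotation":[-0.01,-0.009,0]},
  {"hand":0.4,"travel":[0,0.02,0],"rotation":[0,0,0]},
  {"hand":0,"travel":[0,0,0],"rotation":[0,0,0]},
  {"hand":0,"travel":[0,0,0],"rotation":[0,0,0]},
  {"hand":0,"travel":[0,0,0],"rotation":[0,0,0]},
  {"hand":0,"travel":[0,0,0],"rotation":[0,0,0]},
], grip_force=30)

```text
time: 45.65
eef_pos: [0.6235, 0.174, 0.1172]
tcp_rot: [-0.5, 0.501, -0.499, 0.5]
contact_force: [0.8, -0.2, -4.9]
opening: 0.156
```

```bash
python3 go.py .3975 .174 .1195 0
```

```text
t 45.65 pos [0.6235 0.174  0.1172] op 0.156 F [ 0.8 -0.2 -4.9]
[[-0.    -0.003  1.   ]
 [-1.     0.003 -0.   ]
 [-0.003 -1.    -0.003]]
[0.114 0.368 1.743 0.004 1.033 0.113]
rot [ 0.006 -0.    -0.005]
travel [-1.000e-04 -7.700e-03 -7.534e-01]
```

>>> arm_command([
  {"hand":0,"travel":[0,0,-0.06],"rotation":[0,0,0]},
  {"hand":0,"travel":[0,0,-0.06],"rotation":[0,0,0]},
  {"hand":0,"travel":[0,0,-0.06],"rotation":[0,0,0]},
  {"hand":0,"travel":[0,0,-0.06],"rotation":[0,0,0]},
  {"hand":0,"travel":[0,0,-0.06],"rotation":[0,0,0]},
  {"hand":0,"travel":[0,0,-0.06],"rotation":[0,0,0]},
  {"hand":0,"travel":[0,0,-0.06],"rotation":[0,0,0]},
  {"hand":0,"travel":[0,0,-0.06],"rotation":[0,0,0]},
  {"hand":0,"travel":[0,0,-0.06],"rotation":[0,0,0]},
  {"hand":0,"travel":[0,0,-0.06],"rotation":[0,0,0]},
  {"hand":0,"travel":[0,0,-0.06],"rotation":[0,0,0]},
])

```text
time: 47.02
eef_pos: [0.4229, 0.1728, 0.1172]
tcp_rot: [-0.498, 0.499, -0.501, 0.502]
contact_force: [3.2, 1.0, -4.5]
opening: 0.153
```

```bash
python3 go.py .3955 .174 .1185 0
```

```text
t 47.02 pos [0.4229 0.1728 0.1172] op 0.153 F [ 3.2  1.  -4.5]
[[-0.     0.006  1.   ]
 [-1.     0.003 -0.   ]
 [-0.003 -1.     0.006]]
[ 1.640e-01 -3.600e-02  2.209e+00  2.000e-03  9.620e-01  1.640e-01]
rot [-0.011 -0.001 -0.005]
travel [-0.0041 -0.0044 -0.0913]
```

>>> arm_command([
  {"hand":0,"travel":[0,0,-0.04],"rotation":[-0.01,0,0]},
  {"hand":0,"travel":[0,0,-0.03],"rotation":[0,0,0]},
  {"hand":0,"travel":[0,0,-0.015],"rotation":[0,0,0]},
  {"hand":0,"travel":[0,0,-0.012],"rotation":[0,0,0]},
])

```text
time: 47.52
eef_pos: [0.3952, 0.1726, 0.1173]
tcp_rot: [-0.496, 0.498, -0.502, 0.504]
contact_force: [20.8, 0.3, -24.3]
opening: 0.159
```

>>> arm_command([
  {"hand":0,"travel":[0,0,-0.012],"rotation":[0,0,0]},
])

```text
time: 47.65
eef_pos: [0.3951, 0.1726, 0.1173]
tcp_rot: [-0.492, 0.495, -0.505, 0.507]
contact_force: [18.0, 0.4, -20.3]
opening: 0.159
```

>>> arm_command([
  {"hand":0.4,"travel":[0,0,0],"rotation":[0,0,0]},
  {"hand":0.4,"travel":[0,0,0],"rotation":[0,0,0]},
  {"hand":0.4,"travel":[0,-0.05,0],"rotation":[0,0,0]},
  {"hand":0.4,"travel":[0,-0.15,0],"rotation":[0,0,0]},
  {"hand":0.4,"travel":[0,-0.18,0],"rotation":[0,0,0]},
  {"hand":0.4,"travel":[0.16,0,0.1],"rotation":[0,0,0]},
  {"hand":0.4,"travel":[0.16,-0.05,0.05],"rotation":[0,0,0]},
  {"hand":0.4,"travel":[0.16,0,0],"rotation":[0,0,0]},
  {"hand":0.4,"travel":[0,0,0],"rotation":[0,0,0]},
])

```text
time: 48.78
eef_pos: [0.4408, 0.0254, 0.2653]
tcp_rot: [-0.489, 0.491, -0.509, 0.512]
contact_force: [-0.2, 0.0, 0.8]
opening: 0.4
```

```bash
python3 look.py r; python3 fit.py; python3 - <<'E'
from h import *
im,d,p,E=cam('scene');cv2.imwrite('pics/rs.png',im)
im,d,p,E=cam('wrist');X=cloud(d,p,E);x,y,z=X[...,0],X[...,1],X[...,2]
m=(z>.1)&(z<.125)&(x>.3)&(x<.45)&(y>.08)&(y<.28);print(m.sum(),cv2.minAreaRect((X[m][:,:2]*1000).astype(np.float32)))
E
```

```text
t 48.77 pos [0.4408 0.0254 0.2653] op 0.4 F [-0.2  0.   0.8]
[[ 0.001  0.041  0.999]
 [-1.     0.005  0.001]
 [-0.005 -0.999  0.041]]
[-0.18  -0.286  2.133  0.013  1.255 -0.184]
chamber wrist
tray wrist
  top 113 [ 451.1 -221.2   12.7] z 0.065 mean [ 0.4506 -0.215   0.0652]
chamber top
tray top
  top 58 [ 563.4 -296.9   13.6] z 0.0683 mean [ 0.5623 -0.2963  0.0678]
  top 57 [ 540.9 -208.8   14. ] z 0.0684 mean [ 0.5396 -0.2087  0.0677]
  top 57 [ 476.6 -321.4   14.2] z 0.0676 mean [ 0.4756 -0.3202  0.0675]
  top 59 [ 451.3 -226.1   14. ] z 0.0681 mean [ 0.4513 -0.226   0.0677]
fin 21 ((394.84344482421875, 200.12855529785156), (12.87545108795166, 12.288902282714844), 2.358642339706421)
fin 19 [394.8 201.4] [12.1 10.3] 4.38 z [0.1062 0.1153 0.1187]
gate 139 [484.9 309.3] [22.9 68.1] 88.87 z [0.0997 0.1038 0.1078]
hatch+ 2735 [490.  177.1] [245.4 257.7] 89.94 z [0.0839 0.0885 0.0927]
rails 461 [745.1 176.8] [208.3 245.4] 0.24 z [0.0739 0.0803 0.0853]
tray 620 [ 519.8 -262.7] [216.  195.7] 13.84 z [0.0129 0.0174 0.0235]
counter 309 [512.8 -59.6] [81.5 79.8] 16.62 z [0.0376 0.0445 0.0495]
knob 48 [512.9 -59.3] [38.2 13.5] 17.22 z [0.0823 0.088  0.0919]
1175 ((395.113525390625, 160.71246337890625), (14.341017723083496, 42.71392059326172), 0.3786795139312744)
```

View pics/rw.png

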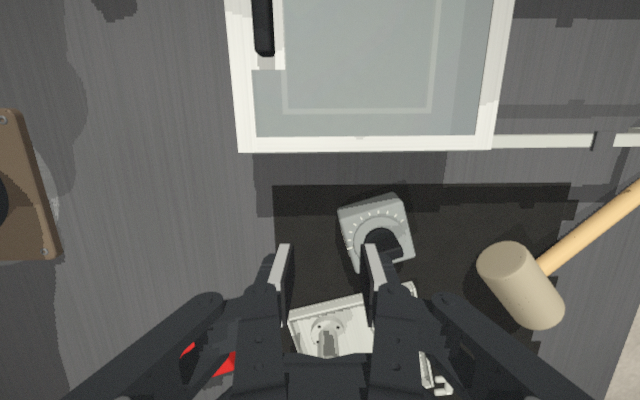

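View pics/rt.png

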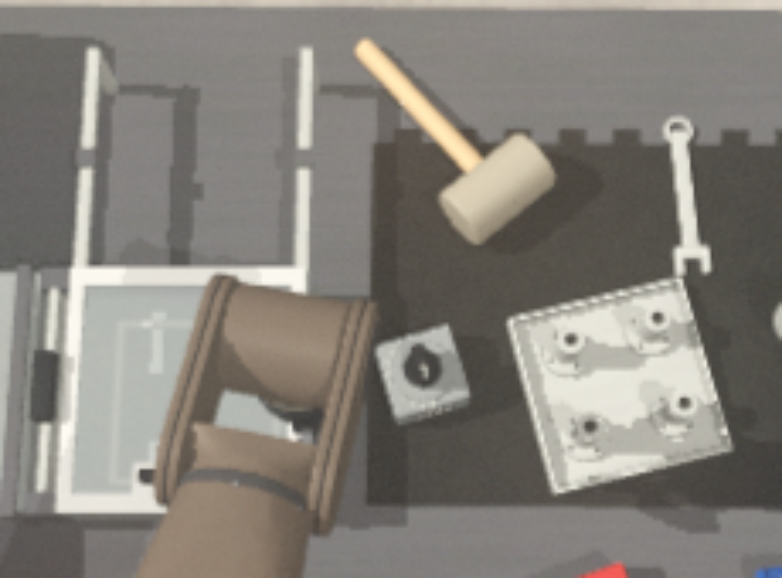

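View pics/rs.png

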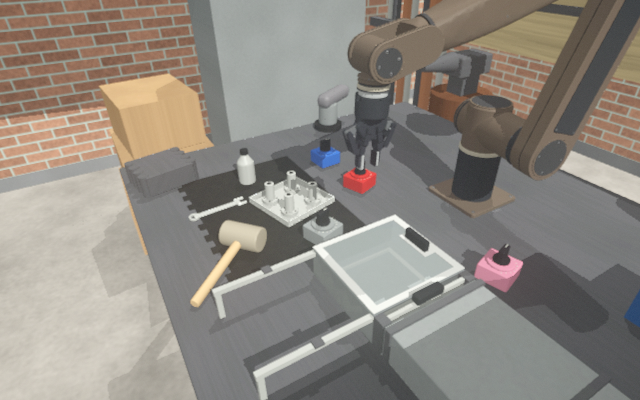

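```bash
python3 -c "
from h import *
print(ctrl.get_state()['time'],np.round(ctrl.get_state()['contact_force'],1));print(ctrl.sign_off())"
```

```text
49.075 [-0.2  0.2 -0.2]
the job is handed in; nothing more can be done
None
```

The job is done and handed in at 49 s of the 210 s allowed.

- **Gate:** I pressed the handle down from about 20 mm up to its firm stop, where the force reached about 25 N, more than the suggested 5 to 10 N. At the end its top read 0.104 m above the bench, which is shut.
- **Hatch:** I slid it open to its stop, and afterwards shut to its stop. The fin ended at x = 0.395, having started about 2 mm further out. It travelled 0.2295 m between stops, which matches the full 0.23 m.
- **Hubs:** There were four, and all four now stand upright in the tray. Their tops measured about 0.068–0.069 m above the bench, as expected for a 65 mm hub on the tray floor. The chamber is empty. None of them was knocked aside during the run.
- **Reset knob:** I turned the grey counter's knob anticlockwise to its stop, where the torque reached about 1 N m. The white line points at the long mark, and the bar reads 17.2° against 16.6–17.0° for the counter body, which is within measuring noise.
- **Bystanders:** The mallet and wrench look unmoved in the top pictures, and the oil can looks unmoved in the scene picture. I did not measure their positions again.

At hand-in the arm was clear of everything, with no contact force. None of the checks disagreed.

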